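Empty the used-tube tray into the discard bin and bar it

TASK

A sorter tray with three used, capped tubes is parked under the clear riser: draw it out by its red post until it stands wholly clear of the riser's deck, and let go of it with the tubes still in it. Then take it by its blue bridge handle (never lift it by the post), hold its open end low over the orange bin and tip it so that all three tubes slide in, without the gripper touching the tubes. Set the empty tray down flat on the bench, and lay the retaining bar level across the bin, centred in its two saddles with the green grip upward; leave everything else undisturbed.

Things in the scene. Friction and masses are not known exactly. Their poses are not given: they have to be found in the camera images.
- riser: Clear riser shelf fixed to the bench on four thin legs (x +-113, y +-63 mm). Deck 240 (x) x 140 (y) mm, from 98 to 104 mm high: too low to reach the bridge handle beneath. Origin: on the bench under the deck's centre. Its -y side is the open front, to which the tray is drawn. A yellow box and an amber bottle stand on the deck's +y edge (y over 26 mm, up to 168 mm high).
- tray: Loose aluminium sorter tray, 0.34 kg. Origin: underside centre, z up. 150 (x) x 118 (y) mm, floor 5, walls 25 high, 4 thick at -x end and sides; +x end open (spout). Two ribs make 3 lanes along x. Starts under the riser, -y side (red post) to the riser's front, its axes about as the riser's. Smooth: tubes start to slide at 14 to 22 deg of tilt, run off well at 35 to 40; tray mass varies.
- post: Red square pull post fixed to the tray's -y side, on a low arm (24 mm wide, 3 to 13 mm above the bench): 22 x 22 mm, from 12 up to 90 mm high, its axis 120 mm to the -y side of the tray's middle (x 0). This entry's origin and axes are the tray's own.
- post_grip (a point): Point on the red post's axis, 70 mm above the tray's underside: where to grip it. It stands about 50 mm outside the riser's deck at the start. Axes as the tray's.
- bridge: Blue bridge handle fixed across the tray's middle: crossbar along the tray's y, 118 mm long, 14 mm thick (along the tray's x), from 60 to 80 mm above the tray's underside, on an upright at each side wall. Tubes pass beneath it (their tops are 35 mm above the underside). This entry's origin and axes are the tray's own.
- bridge_grip (a point): Centre of the blue crossbar, 70 mm above the tray's underside: grip it here, fingers on its +x and -x faces. Axes as the tray's.
- spout (a point): Middle of the floor's edge at the tray's open end, 75 mm along the tray's +x, 5 mm above its underside. Axes as the tray's.
- tube0: Used capped sample tube, blue cap, loose: 30 mm across, 90 mm long, 45 g; origin at its middle, its x along its axis. Lies along its lane in the tray.
- tube1: As tube0, red cap.
- tube2: As tube0, green cap.
- bin: Orange open discard bin fixed to the bench: outside 160 (its x) x 190 (its y) x 115 mm high, walls and floor 5 mm. Origin: centre of its underside. On the rim of each of its +x and -x walls, at y 0, two black tabs stand 15 mm above the rim, 8 mm thick, and form a saddle 33 mm wide; the bar is to lie along the bin's x in both saddles, on the rim.
- bar: Loose retaining bar: steel strip 180 (its x) x 24 (its y) x 8 mm with a green grip block 50 (x) x 16 (y) mm on its middle, from 8 to 90 mm above its underside; 140 g. Origin: centre of its underside; z up. Lies flat on the bench at the start.
- bar_grip (a point): Point high on the axis of the bar's green grip block, 75 mm above the bar's underside; grip it across its 16 mm (the bar's y). Axes as the bar's.
- pipette: Bystander: grey pipette with white tip and red button, about 190 mm long, 24 mm high, lying loose on the bench; it may lie in either of two places, the bar in the other.
- wash_bottle: Bystander: white bottle with blue cap, 64 mm across, 170 mm high, loose. Origin under its centre.
- beaker: Bystander: glass beaker 64 mm across, 75 mm high, loose. Origin under its centre.
- jar: Bystander: amber jar with black cap, 60 mm across, 80 mm high, loose. Origin under its centre.

How it is judged:
On the way, in this order (a step that is already met when the one before it is completed fails the run):
1. the tray stands flat on the bench wholly clear of the riser's deck, let go and still, with the three tubes still in it (y of tray in the frame of riser below -0.125 m and height (world z) of tray below 0.012 m and angle between tray's own z axis and vertical below 0.05 rad and linear speed of tray below 0.02 m/s and contact force between the fingers and tray below 0.1 N and distance between each of tube0, tube1, tube2 and tray below 0.08 m), for 0.2 s.
2. the tray is tipped by more than 15 degrees and all three tubes are in the bin (x of tube0 in the frame of bin between -0.08 and 0.08 m and y of tube0 in the frame of bin between -0.095 and 0.095 m and z of tube0 in the frame of bin between 0 and 0.105 m and x of tube1 in the frame of bin between -0.08 and 0.08 m and y of tube1 in the frame of bin between -0.095 and 0.095 m and z of tube1 in the frame of bin between 0 and 0.105 m and x of tube2 in the frame of bin between -0.08 and 0.08 m and y of tube2 in the frame of bin between -0.095 and 0.095 m and z of tube2 in the frame of bin between 0 and 0.105 m and angle between tray's own z axis and vertical above 0.26 rad), for 0.1 s.
At the end, for the whole second after the job is handed in: All tubes in the bin, below its rim. Tray flat on the bench (0.05 rad), at rest. Bar on the rim in both saddles, grip up, along the bin's x within 0.08 rad, level within 0.05 rad, centred within 12 mm along and 8 mm across, underside within 6 mm of rim height, at rest (x of tube0 in the frame of bin between -0.08 and 0.08 m and y of tube0 in the frame of bin between -0.095 and 0.095 m and z of tube0 in the frame of bin between 0 and 0.105 m and x of tube1 in the frame of bin between -0.08 and 0.08 m and y of tube1 in the frame of bin between -0.095 and 0.095 m and z of tube1 in the frame of bin between 0 and 0.105 m and x of tube2 in the frame of bin between -0.08 and 0.08 m and y of tube2 in the frame of bin between -0.095 and 0.095 m and z of tube2 in the frame of bin between 0 and 0.105 m and height (world z) of tray below 0.012 m and angle between each of tray, bar's own z axis and vertical below 0.05 rad and linear speed of each of tray, bar below 0.02 m/s and x of bar in the frame of bin between -0.012 and 0.012 m and y of bar in the frame of bin between -0.008 and 0.008 m and z of bar in the frame of bin between 0.109 and 0.121 m and angle between the x axis of bar and the x axis of bin, either way round below 0.08 rad); the robot touches nothing.
It fails at once if the gripper's fingers touch a tube (contact force between the fingers and tube0 above 0.5 N or contact force between the fingers and tube1 above 0.5 N or contact force between the fingers and tube2 above 0.5 N).
It fails at once if the tray is lifted by its red post (fingers on the post with the tray more than 40 mm above the bench) (height (world z) of tray above 0.04 m and contact force between the fingers and post above 1 N).
It fails at once if the tray is tipped (over 0.26 rad) with its spout more than 250 mm above the bench, not low over the bin (angle between tray's own z axis and vertical above 0.26 rad and height (world z) of spout above 0.25 m).
It fails at once if a bystander (pipette, wash bottle, beaker or jar) is shifted by more than 30 mm or knocked over (distance of any of pipette, wash_bottle, beaker, jar from where it was at the start of the episode above 0.03 m or angle between any of pipette, wash_bottle, beaker, jar's own z axis and vertical above 0.5 rad).
It also fails if it takes over 72 s, if anything falls off the work surface, if the arm or the gripper's body presses on something with over 40 N, if the wrist force passes 120 N, or if a joint passes its speed limit or range.

ROBOT

A 6-joint arm with a two-finger parallel gripper is mounted at the origin on the work surface. World frame = base frame: x ahead of the robot, y to its left, z up, the work surface at z = 0. Lengths are in m, angles in rad, forces in N, time in s.
With the tool pointing down it reaches from about 0.425 to 0.95 m from the base axis. Payload 3.5 kg.
Tool frame: the origin (TCP) lies on the centre line of the jaws, within the pads' length; the fingertips stand tip_extent ahead of it and the grasp point (between the pads) lies 2 mm behind it (tip_extent is the distance from the TCP to the fingertips, in m); z points along the fingers, y is the direction in which the jaws open and shut (so a half turn about z gives the same grasp; the last joint's range is limited). The gripper opens to 85 mm and grips with 20 to 120 N. Pads are 22 mm wide; open, the fingers measure 114 mm over their backs; the gripper's body (76 mm by 85 mm) begins 54 mm behind the grasp point. The pads swing forward as they close: fully open they stand 13 mm farther back than shut.
Start: joints at [1.039, 0.286, 1.577, -0, 1.279, -0.15], TCP at [0.251, 0.626, 0.248] pointing down, gripper open.
Joint ranges: [-2.77, 2.77], [-0.9, 2.22], [0.21, 2.48], [-1.53, 4.67], [0.24, 2.81], [-2.84, 2.84]. Speed limits (rad/s): [2.79, 2.79, 3.14, 3.14, 3.14, 3.14].

INTERFACE

Orientations are given as a unit quaternion [x, y, z, w].
In Python, from plant import * gives the robot as it stands.
- The arm moves only by the shell command python3 -m crank 'ROWS' [FORCE]. ROWS is JSON, a list of rows, each a list of 7 numbers: the gripper's target within -1 to 1 (shut at 1, half-way at 0, fully open at -1), then the shift along the tool's x, y, z in cm, then the turn, a rotation vector about the tool's x, y, z in degrees. In form: [[fingers, tx, ty, tz, wx, wy, wz], ...]. A call has 1 to 5 rows; each row shifts and turns the commanded pose from where the row before left it, along the tool's axes as they then stand; what a row does not reach is not made up. A row lasts 1/10 s, in which the tool goes at most 50 mm and 8.59 degrees, less where a joint would pass 70% of its speed; a pose out of reach is approached as far as the arm can. A call is refused whole if a number of a shift passes 5 or a number of a turn 8.59, either way. A call with a gripper value outside its range is refused whole. The fingers move at their own pace and stop on an object; FORCE is the grip in N (left out, the last holds). Time passes only in rows, so rows that do not move let the fingers close. It gives the time, the measured TCP pose, the force and the opening at its end, in the units of the state.
- get_state(): the state, without advancing time (a new reading comes with each control period).
- read_camera(name): name is "scene" or "top"; returns a dict with "color" (400x640x3 uint8, red, green, blue), "vfov" (degrees; the focal length in pixels is half the picture's height over the tangent of half this angle, whatever the lens; pixels are square), "cx", "cy" (the principal point, pixels), "cam_to_world" (4x4, takes a point from camera to world coordinates). Camera axes: x right, y up, looking along -z (the intrinsics and any distortion apply to the point x, -y, -z); pixel columns grow to the right and rows downward; lengths in m; the calibration is good to about 2 mm. A picture is of the moment at which its call begins. There is no depth.
- sign_off(): hands the job in, once; it reports no verdict.
Trained networks look in the newest picture that a camera, given by its name, has taken for a name from the list of things; names that differ only in an ending like _2 or _b are one class to them, and where a whole thing is asked for, a point or a joint stands for the part that bears it (a point fixed in the world has none). Each returns a list of dicts, best first, with "p" (0 to 1); they miss things now and then, are a little off and sometimes report something else, mostly with a low value. They report only what shows in the picture. A call takes as long as a camera call.
- trace(thing, camera): "pixels" (400x640 bool, what is visible of it) and "location" ([column, row] in pixels, amid what is visible of it).
- place_of(thing, camera): "location" ([column, row] in pixels: a listed point, or the origin of a listed thing).
The state is a dict: "time": time; "qpos": joint angles; "dq": joint speeds; "joint_efforts": joint torques, N m; "eef_pos": TCP position; "tcp_rot": TCP orientation; "contact_force": force on the tool from outside, world axes, zero at the start; "wrist_torque": the same for the moment, N m; "opening": opening from 0.0 (shut) to 1.0 (fully open).
Only numpy, scipy, OpenCV 4.12 (cv2) and the standard library are available. Lean on these libraries where they do the work, as an engineer would, in place of code of your own. Each camera call takes 0.05 s, during which the arm holds its last target.

## Working session

There is one attempt and no reset: what is moved stays moved. The work goes in short steps, Python scripts to look and compute and a shell command to move; the robot and the scene stay as the last step left them, time stands still between calls to the robot, and variables do not carry over. Pictures are saved under pics/ and viewed, and the job is handed in when it is done.

```bash
ls; mkdir -p pics; python3 - <<'E'
from plant import *
import cv2
s=get_state()
for k,v in s.items(): print(k,v)
for n in("scene","top"):
    c=read_camera(n); cv2.imwrite(f"pics/{n}0.png",c["color"][:,:,::-1])
    print(n,{k:v for k,v in c.items() if k!="color"})
E
```

```text
pics
time 0.0
qpos [ 1.03904597e+00  2.87169847e-01  1.57820340e+00  5.50300336e-06
  1.27859487e+00 -1.49985107e-01]
dq [-8.91909321e-05 -5.36060185e-04  9.16176494e-04 -1.16758317e-03
  3.02334005e-04  1.38677276e-03]
joint_efforts [-8.31478301e-04 -4.05958486e+01 -2.92638713e+01 -9.15791679e-05
  5.59799111e-03  1.69605164e-05]
eef_pos [0.25111803 0.6258744  0.24693005]
tcp_rot [ 1.89726210e-01  9.81836318e-01 -1.11851343e-03 -3.99546522e-04]
contact_force [-0.27874847 -0.58897228 -0.05123409]
wrist_torque [-0.002971   -0.02671547  0.03399357]
opening 0.9977998900966454
scene {'vfov': 55.78130927640669, 'cx': 324.26682053869985, 'cy': 203.88039423933435, 'cam_to_world': array([[ 0.62994637, -0.50915733,  0.58645237,  1.23255464],
       [ 0.7765877 ,  0.42160784, -0.46814353, -0.60411539],
       [-0.0088942 ,  0.75033702,  0.66099565,  0.88842311],
       [ 0.        ,  0.        ,  0.        ,  1.        ]])}
top {'vfov': 46.05636538337758, 'cx': 322.8701542791445, 'cy': 201.35702746297488, 'cam_to_world': array([[-0.00643134,  0.98244073, -0.18646406,  0.26353506],
       [-0.99997061, -0.00709649, -0.0028999 , -0.03263864],
       [-0.00417222,  0.18643993,  0.9824575 ,  1.3434662 ],
       [ 0.        ,  0.        ,  0.        ,  1.        ]])}
```

View pics/scene0.png

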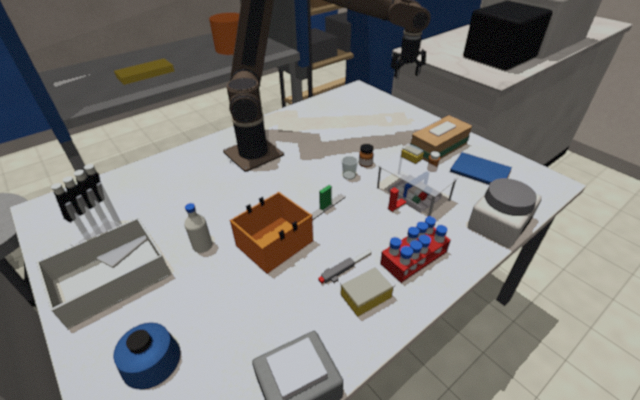

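View pics/top0.png

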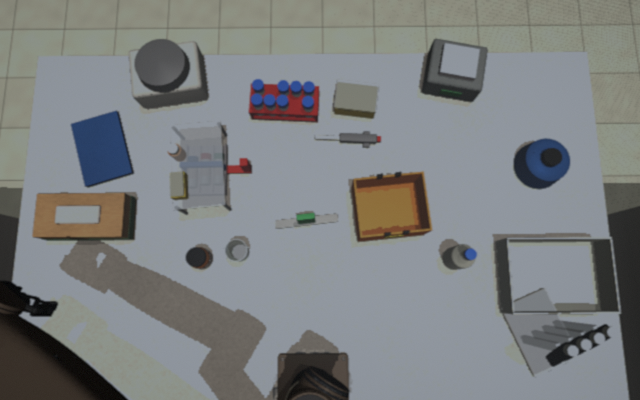

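```bash
cat > h.py <<'E'
import numpy as np, cv2
from plant import *
def cam(n):
    c=read_camera(n); c["f"]=200/np.tan(np.radians(c["vfov"]/2)); return c
def proj(c,P):
    P=np.atleast_2d(P); M=np.linalg.inv(c["cam_to_world"]); q=P@M[:3,:3].T+M[:3,3]
    return np.c_[c["cx"]+c["f"]*q[:,0]/-q[:,2], c["cy"]-c["f"]*q[:,1]/-q[:,2]]
def ray(c,uv):
    d=np.array([(uv[0]-c["cx"])/c["f"],-(uv[1]-c["cy"])/c["f"],-1.]); R=c["cam_to_world"]
    d=R[:3,:3]@d; return R[:3,3],d/np.linalg.norm(d)
def onz(c,uv,z):
    o,d=ray(c,uv); return o+d*(z-o[2])/d[2]
def tri(c1,u1,c2,u2):
    o1,d1=ray(c1,u1);o2,d2=ray(c2,u2)
    A=np.c_[d1,-d2]; t=np.linalg.lstsq(A,o2-o1,rcond=None)[0]
    a=o1+t[0]*d1;b=o2+t[1]*d2
    return (a+b)/2,np.linalg.norm(a-b)
def Rz(a): return np.array([[np.cos(a),-np.sin(a),0],[np.sin(a),np.cos(a),0],[0,0,1]])
E
python3 - <<'E'
from h import *
np.set_printoptions(precision=4,suppress=True)
cs=cam("scene");ct=cam("top")
for t in "riser tray post post_grip bridge bridge_grip spout tube0 tube1 tube2 bin bar bar_grip pipette wash_bottle beaker jar".split():
    a=place_of(t,"scene");b=place_of(t,"top")
    print(t,[(np.round(x["location"],1),round(x["p"],2)) for x in a[:2]],[(np.round(x["location"],1),round(x["p"],2)) for x in b[:2]],end=" ")
    if a and b: print(*tri(cs,a[0]["location"],ct,b[0]["location"]))
    else: print()
E
```

```text
riser [(array([411.2, 191.5]), 0.61), (array([416.8, 180.5]), 0.52)] [(array([204. , 171.2]), 0.61)] [0.6043 0.3126 0.0098] 0.013802161131007885
tray [(array([411.2, 194.5]), 0.62)] [] 
post [(array([412.7, 197.1]), 0.72), (array([412.7, 192. ]), 0.65)] [] 
post_grip [(array([392.5, 195.7]), 0.69)] [(array([244.7, 163.5]), 0.85)] [0.615  0.1884 0.0619] 0.005626476890236869
bridge [(array([413.4, 192.5]), 0.61), (array([394.8, 194.4]), 0.16)] [] 
bridge_grip [(array([410.3, 194.7]), 0.53), (array([416.5, 181.7]), 0.44)] [(array([200.7, 259. ]), 0.28)] [ 0.4219  0.4318 -0.2022] 0.15569752520908747
spout [(array([431.2, 204.1]), 0.77)] [] 
tube0 [(array([410.4, 191.2]), 0.72), (array([320.5, 193.4]), 0.67)] [] 
tube1 [(array([410.4, 191.2]), 0.72), (array([320.5, 193.4]), 0.67)] [] 
tube2 [(array([410.4, 191.2]), 0.72), (array([320.5, 193.4]), 0.67)] [] 
bin [(array([274.7, 245.6]), 0.72), (array([323.9, 209.2]), 0.43)] [(array([387.4, 210.1]), 0.65)] [ 0.4925 -0.2172 -0.0088] 0.0015695114934770457
bar [(array([323.8, 209. ]), 0.66)] [(array([302.9, 218.9]), 0.96)] [ 0.4628  0.0209 -0.0069] 0.02054563388927068
bar_grip [(array([321.9, 192.5]), 0.89)] [(array([306.2, 217.8]), 0.68)] [0.4569 0.0124 0.0685] 0.011162117790275851
pipette [(array([345.2, 267.8]), 0.76), (array([364.4, 161.5]), 0.71)] [(array([350.5, 135.9]), 0.57)] [ 0.7134 -0.1125  0.0085] 0.0015089150929752388
wash_bottle [(array([202.5, 243.4]), 0.79)] [(array([449.3, 259.3]), 0.85)] [ 0.3469 -0.3906 -0.0006] 0.008972278386786941
beaker [(array([346.2, 175.1]), 0.64), (array([410.4, 192. ]), 0.34)] [] 
jar [(array([361.8, 161.1]), 0.9)] [(array([386.7, 209.7]), 0.7), (array([201.7, 258.6]), 0.62)] [ 0.5365 -0.0818  0.2862] 0.2625959734325982
```

```bash
python3 - <<'E'
import cv2
t=cv2.imread("pics/top0.png");s=cv2.imread("pics/scene0.png")
def crop(im,n,x,y,w,h,k): cv2.imwrite(f"pics/{n}.png",cv2.resize(im[y:y+h,x:x+w],None,fx=k,fy=k,interpolation=cv2.INTER_CUBIC))
crop(t,"c_top_tray",155,110,110,110,5)
crop(t,"c_top_bin",265,160,180,90,4)
crop(s,"c_sc_tray",365,150,110,80,7)
crop(s,"c_sc_bin",220,170,150,110,5)
E
```

```text
(no output)
```

View pics/c_top_tray.png

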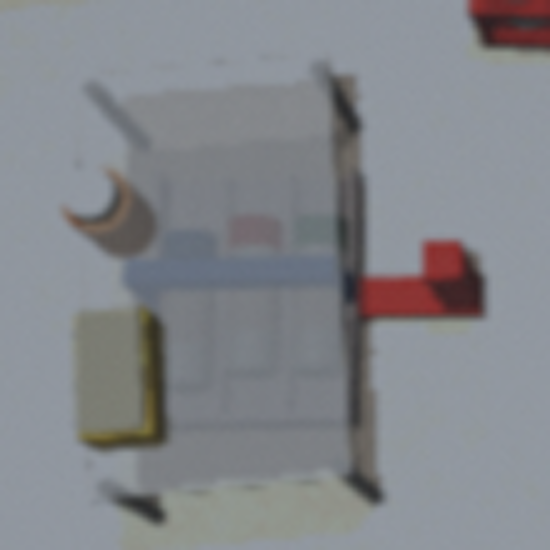

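View pics/c_top_bin.png

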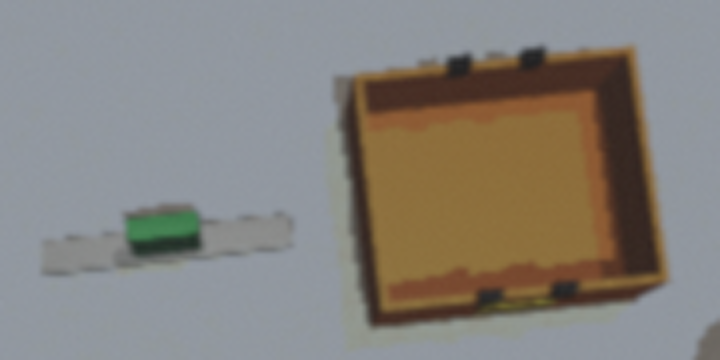

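View pics/c_sc_tray.png

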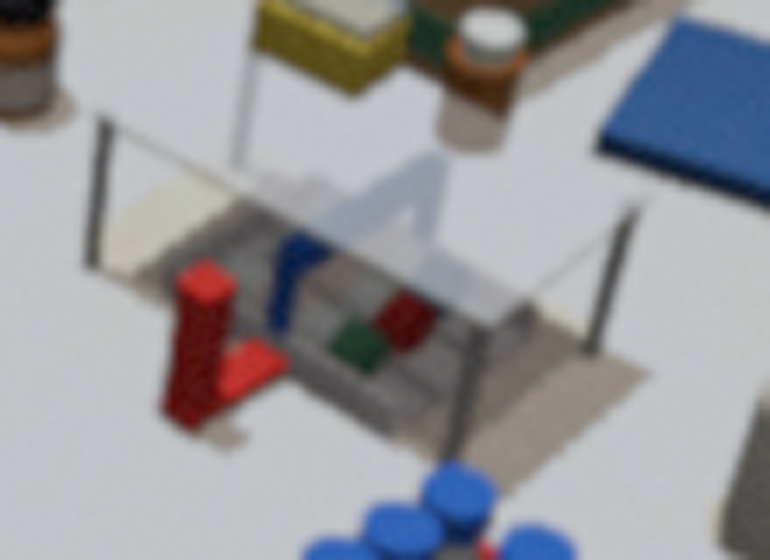

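View pics/c_sc_bin.png

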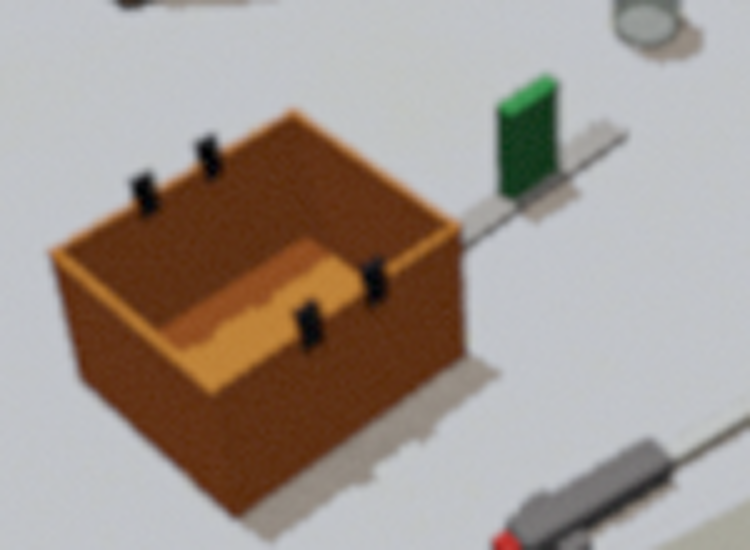

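```bash
python3 - <<'E'
import plant
print([n for n in dir(plant) if not n.startswith("__")])
from h import *
cs=cam("scene");ct=cam("top")
C={"scene":cs,"top":ct}
np.savez("cams.npz",**{n+k:C[n][k] for n in C for k in("color","vfov","cx","cy","cam_to_world","f")})
out=[]
for n in C:
    im=C[n]["color"][:,:,::-1].copy()
    for t,col in (("bin",(255,0,0)),("bar",(0,0,255)),("post",(0,255,0)),("bridge",(255,255,0)),("riser",(255,0,255)),("pipette",(0,255,255)),("beaker",(0,128,0)),("jar",(128,0,128)),("wash_bottle",(0,0,0))):
        r=trace(t,n)
        print(n,t,[(round(x["p"],2),np.round(x["location"]),int(x["pixels"].sum())) for x in r[:3]])
        if r:
            m=r[0]["pixels"].astype(np.uint8); np.save(f"m_{n}_{t}.npy",m)
            k,_=cv2.findContours(m,cv2.RETR_LIST,cv2.CHAIN_APPROX_NONE); cv2.drawContours(im,k,-1,col,1)
    cv2.imwrite(f"pics/tr_{n}.png",im)
E
```

```text
['Unreachable', 'get_state', 'place_of', 'read_camera', 'sign_off', 'tip_extent', 'trace']
scene bin [(0.89, array([270., 232.]), 4462), (0.17, array([348., 166.]), 340)]
scene bar [(0.85, array([327., 202.]), 434), (0.47, array([417., 169.]), 2171)]
scene post [(0.78, array([391., 198.]), 242)]
scene bridge [(0.69, array([193., 228.]), 891), (0.48, array([407., 183.]), 74)]
scene riser [(0.82, array([418., 170.]), 2028), (0.51, array([365., 155.]), 320), (0.29, array([270., 230.]), 4314)]
scene pipette [(0.79, array([341., 270.]), 595), (0.63, array([419., 168.]), 2333)]
scene beaker [(0.8, array([347., 165.]), 341)]
scene jar [(0.89, array([366., 154.]), 295)]
scene wash_bottle [(0.92, array([194., 226.]), 951), (0.21, array([415., 194.]), 116)]
top bin [(0.97, array([391., 204.]), 4764), (0.6, array([308., 220.]), 595)]
top bar [(0.7, array([303., 220.]), 586)]
top post [(0.83, array([240., 169.]), 278), (0.44, array([306., 219.]), 583)]
top bridge []
top riser [(0.8, array([196., 164.]), 4542)]
top pipette [(0.81, array([356., 135.]), 565)]
top beaker [(0.91, array([234., 251.]), 431)]
top jar [(0.65, array([198., 257.]), 450), (0.29, array([237., 171.]), 290)]
top wash_bottle [(0.64, array([456., 258.]), 717)]
```

```bash
cat > fit.py <<'E'
from h import *
from scipy.optimize import minimize
def box(x0,x1,y0,y1,z0,z1): return np.array([[x,y,z] for x in(x0,x1) for y in(y0,y1) for z in(z0,z1)],float)/1000
MODEL={"bin":[box(-80,80,-95,95,0,115)]+[box(sx-4,sx+4,sy-4,sy+4,115,130) for sx in(-77,77) for sy in(-20.5,20.5)],
"bar":[box(-90,90,-12,12,0,8),box(-25,25,-8,8,8,90)],
"post":[box(-11,11,-131,-109,12,90),box(-12,12,-131,-59,3,13)]}
K=4
def sil(c,parts,p,z=0):
    m=np.zeros((400*K,640*K),np.uint8)
    for b in parts:
        w=b@Rz(p[2]).T+np.array([p[0],p[1],z]); q=(proj(c,w)+.5)*K-.5
        h=cv2.convexHull(q.astype(np.float32))[:,0]
        cv2.fillConvexPoly(m,np.round(h*16).astype(np.int32),255,shift=4)
    return cv2.resize(m,(640,400),interpolation=cv2.INTER_AREA)/255.
def cost(p,CM,parts,z=0):
    return sum(np.abs(sil(c,parts,p,z)-m).sum()/m.sum() for c,m in CM)
def fit(CM,parts,p0,z=0):
    best=None
    for dy in(-.1,0,.1):
        r=minimize(cost,[p0[0],p0[1],p0[2]+dy],args=(CM,parts,z),method="Nelder-Mead",options=dict(initial_simplex=np.array(p0)+np.array([[0,0,dy],[.01,0,dy],[0,.01,dy],[0.005,.005,dy+.08]]),xatol=1e-4,fatol=1e-4))
        if best is None or r.fun<best.fun: best=r
    return best
E
python3 - <<'E'
from fit import *
d=np.load("cams.npz")
C={n:{k:(d[n+k] if d[n+k].ndim else float(d[n+k])) for k in("color","vfov","cx","cy","cam_to_world","f")} for n in("scene","top")}
for t,p0 in(("bin",(.4925,-.217,.05)),("bar",(.46,.018,1.62)),("post",(.61,.308,0))):
    M={n:np.load(f"m_{n}_{t}.npy").astype(float) for n in C}
    for ns in(["scene"],["top"],["scene","top"]):
        r=fit([(C[n],M[n]) for n in ns],MODEL[t],p0); print(t,ns,np.round(r.x,4),round(r.fun,3))
    for n in C:
        im=cv2.resize(C[n]["color"][:,:,::-1],None,fx=1,fy=1).copy() if 0 else C[n]["color"][:,:,::-1].copy()
        im=cv2.resize(im,None,fx=5,fy=5,interpolation=cv2.INTER_CUBIC)
        for b in MODEL[t]:
            w=b@Rz(r.x[2]).T+np.r_[r.x[:2],0]; q=((proj(C[n],w)+.5)*5-.5)
            for i in range(8):
                for j in range(i):
                    if bin(i^j).count("1")==1: cv2.line(im,tuple(np.int32(q[i])),tuple(np.int32(q[j])),(255,0,255),1)
        q=((proj(C[n],MODEL[t][0]@Rz(r.x[2]).T+np.r_[r.x[:2],0]))*5); a=np.int32(q.min(0)-60).clip(0);b=np.int32(q.max(0)+60)
        cv2.imwrite(f"pics/fit_{t}_{n}.png",im[a[1]:b[1],a[0]:b[0]][:600,:800])
E
```

```text
bin ['scene'] [ 0.4884 -0.2137  0.1059] 0.026
bin ['top'] [ 0.4895 -0.2118  0.1014] 0.028
bin ['scene', 'top'] [ 0.489  -0.2125  0.1086] 0.058
bar ['scene'] [0.4623 0.0155 1.7043] 0.262
bar ['top'] [0.4611 0.0203 1.6764] 0.091
bar ['scene', 'top'] [0.4615 0.0175 1.6773] 0.389
post ['scene'] [0.6076 0.3074 0.0802] 0.149
post ['top'] [ 0.6161  0.3128 -0.0088] 0.1
post ['scene', 'top'] [0.615  0.3116 0.0014] 0.297
```

```bash
python3 - <<'E'
import cv2,numpy as np
ims=[cv2.imread(f"pics/fit_{t}_{n}.png") for t in("bin","bar","post") for n in("scene","top")]
print([i.shape for i in ims])
H=lambda l:np.hstack([cv2.copyMakeBorder(i,0,max(j.shape[0] for j in l)-i.shape[0],0,0,cv2.BORDER_CONSTANT) for i in l])
cv2.imwrite("pics/fA.png",cv2.resize(H(ims[:2]),None,fx=.8,fy=.8)[:600,:800]); cv2.imwrite("pics/fB.png",H(ims[2:])[:600,:1400])
E
```

```text
[(537, 542, 3), (477, 529, 3), (267, 325, 3), (198, 436, 3), (236, 179, 3), (194, 183, 3)]
```

View pics/fA.png

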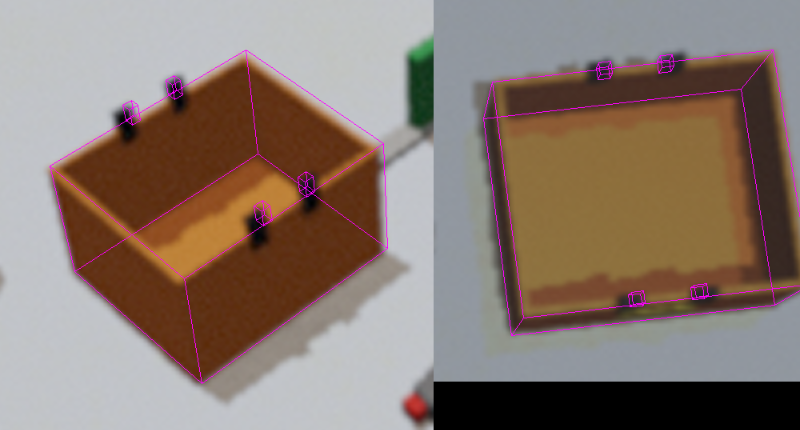

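View pics/fit_post_top.png

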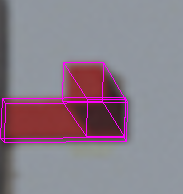

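View pics/fit_post_scene.png

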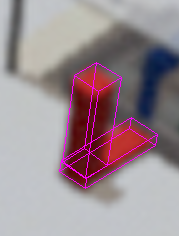

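View pics/fit_bar_scene.png

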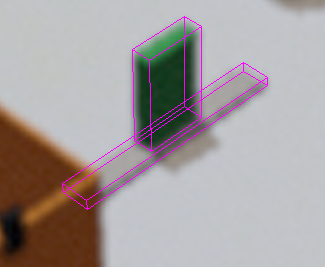

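View pics/fit_bar_top.png

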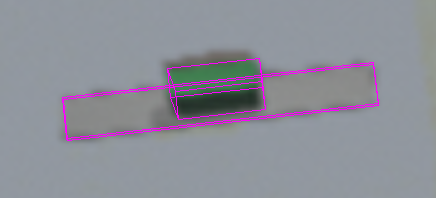

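```bash
cat > go.py <<'E'
# usage: python3 go.py x y z yawdeg(of tool y) [tiltdeg]  -> remaining shift in tool axes (cm) and turn (deg)
import sys
from h import *
from scipy.spatial.transform import Rotation as Ro
def target_R(yaw,tilt=0):
    # tool y at yaw, tool z down; 'tilt' tips tool about tool x
    a=np.radians(yaw); y=np.array([np.cos(a),np.sin(a),0]); z=np.array([0,0,-1.]); x=np.cross(y,z)
    return Ro.from_matrix(np.c_[x,y,z])*Ro.from_rotvec([np.radians(tilt),0,0])
if __name__=="__main__":
    v=[float(t) for t in sys.argv[1:]]
    s=get_state(); R=Ro.from_quat(s["tcp_rot"]); T=target_R(v[3],v[4] if len(v)>4 else 0)
    d=np.array(v[:3])-s["eef_pos"]
    np.set_printoptions(precision=2,suppress=True)
    print("t",s["time"],"pos",np.round(s["eef_pos"],4),"op",round(s["opening"],3),"F",np.round(s["contact_force"],1))
    print("shift cm in current tool axes",R.inv().apply(d)*100,"in target axes",T.inv().apply(d)*100,"norm",np.linalg.norm(d)*100)
    print("turn deg",np.degrees((R.inv()*T).as_rotvec()), "q",np.round(s["qpos"],2))
E
python3 -c "from plant import tip_extent;print(tip_extent)"
python3 -m crank '[[-1,0,0,0,0,0,8.5],[-1,0,0,0,0,0,8.5],[-1,0,0,0,0,0,8.5],[-1,0,0,0,0,0,8.5],[-1,0,0,0,0,0,8.5]]'
python3 -m crank '[[-1,0,0,0,0,0,8.5],[-1,0,0,0,0,0,8.5],[-1,0,0,0,0,0,8.5],[-1,0,0,0,0,0,0]]'
python3 go.py 0.615 0.19 0.24 0
```

```text
0.017
time: 3.4
eef_pos: [0.2515, 0.6264, 0.2483]
tcp_rot: [0.535, 0.845, -0.0, 0.0]
contact_force: [0.3, -0.1, -0.0]
opening: 0.999
time: 3.8
eef_pos: [0.2515, 0.6264, 0.2483]
tcp_rot: [0.706, 0.708, 0.0, 0.0]
contact_force: [0.5, -0.1, -0.5]
opening: 1.001
t 3.8 pos [0.25 0.63 0.25] op 1.001 F [ 0.5 -0.1 -0.5]
shift cm in current tool axes [-43.73  36.25   0.83] in target axes [-43.64  36.35   0.83] norm 56.8039612667276
turn deg [ 0.   -0.    0.13] q [ 1.04  0.29  1.58 -0.    1.28  1.04]
```

```bash

python3 -m crank '[[-1,-3.6,3,0,0,0,0],[-1,-3.6,3,0,0,0,0],[-1,-3.6,3,0,0,0,0],[-1,-3.6,3,0,0,0,0],[-1,-3.6,3,0,0,0,0]]' | head -2
python3 -m crank '[[-1,-3.6,3,0,0,0,0],[-1,-3.6,3,0,0,0,0],[-1,-3.6,3,0,0,0,0],[-1,-3.6,3,0,0,0,0],[-1,-3.6,3,0,0,0,0]]'|head -2
python3 -m crank '[[-1,-3.6,3,0,0,0,0],[-1,-3.6,3,0,0,0,0],[-1,0,0,0,0,0,0]]'
python3 go.py 0.615 0.19 0.20 0
python3 - <<'E'
from h import *
for n in("scene","top"):
    c=cam(n); im=c["color"][:,:,::-1]
    s=get_state(); u=proj(c,[s["eef_pos"]])[0]; print(n,u)
    x,y=np.int32(u)-50; x=max(x,0);y=max(y,0)
    cv2.imwrite(f"pics/p1_{n}.png",cv2.resize(im[y:y+100,x:x+130],None,fx=5,fy=5,interpolation=cv2.INTER_CUBIC)); print(x,y)
E
```

```text
time: 4.3
eef_pos: [0.4028, 0.4453, 0.2486]
time: 4.8
eef_pos: [0.5533, 0.2654, 0.2486]
time: 5.1
eef_pos: [0.6155, 0.1905, 0.2483]
tcp_rot: [0.707, 0.707, 0.0, 0.001]
contact_force: [0.3, -0.7, -0.6]
opening: 1.002
t 5.1 pos [0.62 0.19 0.25] op 1.002 F [ 0.3 -0.7 -0.6]
shift cm in current tool axes [-0.04 -0.06  4.83] in target axes [-0.05 -0.05  4.83] norm 4.830223291311176
turn deg [ 0.09  0.09 -0.03] q [ 0.14  0.22  1.66 -0.    1.26  0.14]
scene [400.79946771 148.28754936]
350 98
top [230.34913642 144.78568784]
180 94
```

View pics/p1_scene.png

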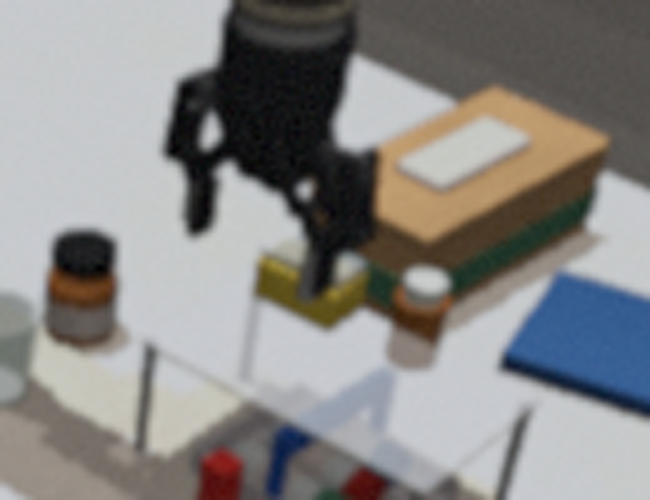

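View pics/p1_top.png

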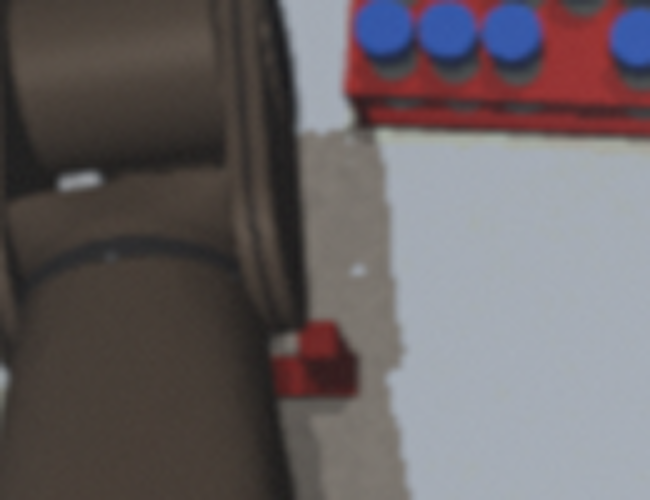

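```bash

python3 -m crank '[[-1,0,0,4.4,0,0,0],[-1,0,0,4.4,0,0,0],[-1,0,0,4.4,0,0,0],[-1,0,0,4.2,0,0,0],[-1,0,0,0,0,0,0]]'
python3 -m crank '[[1,0,0,0,0,0,0],[1,0,0,0,0,0,0],[1,0,0,0,0,0,0],[1,0,0,0,0,0,0],[1,0,0,0,0,0,0]]' 40
```

```text
time: 5.7
eef_pos: [0.606, 0.1959, 0.0668]
tcp_rot: [0.705, 0.709, -0.006, -0.005]
contact_force: [-1.0, -0.6, -0.4]
opening: 1.0
time: 6.2
eef_pos: [0.6137, 0.1954, 0.0767]
tcp_rot: [0.706, 0.708, 0.001, 0.001]
contact_force: [-0.2, 1.0, 5.4]
opening: 0.251
```

```bash

python3 -m crank '[[1,0,0,0,0,0,0],[1,0,0,0,0,0,0]]'
python3 - <<'E'
from h import *
for n in("scene",):
    c=cam(n); im=c["color"][:,:,::-1]
    cv2.imwrite(f"pics/p2_{n}.png",cv2.resize(im[120:240,330:490],None,fx=5,fy=5,interpolation=cv2.INTER_CUBIC))
s=get_state();print(s["qpos"],s["contact_force"],s["wrist_torque"])
E
```

```text
time: 6.4
eef_pos: [0.6137, 0.1953, 0.0766]
tcp_rot: [0.706, 0.708, 0.001, 0.001]
contact_force: [-0.8, -0.3, 5.9]
opening: 0.253
[1.50757189e-01 4.02473735e-01 1.76544518e+00 6.40104581e-05
 9.70632627e-01 1.48415144e-01] [-1.27057368 -0.45295603  6.33803983] [0.12055502 0.17899548 0.11508319]
```

View pics/p2_scene.png

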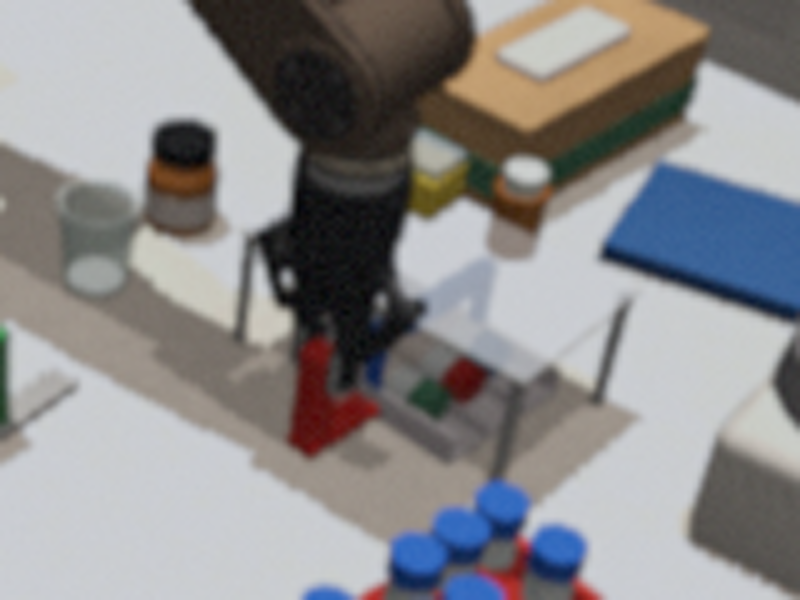

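```bash
python3 - <<'E'
from h import *
c=cam("top")
a=onz(c,(219,123),.102);b=onz(c,(225,205),.102);print(a,b,np.degrees(np.arctan2(*(a-b)[[1,0]])),np.linalg.norm(a-b))
a=onz(c,(155+345/5,110+180/5),.025);b=onz(c,(155+358/5,110+425/5),.025);print(a,b,np.degrees(np.arctan2(*(a-b)[[1,0]])),np.linalg.norm(a-b))
c=cam("scene")
a=onz(c,(365+105/7,150+120/7),.102);b=onz(c,(365+485/7,150+325/7),.102);print(a,b,np.degrees(np.arctan2(*(a-b)[[1,0]])),np.linalg.norm(a-b))
E
```

```text
[0.72262846 0.25793    0.102     ] [0.49110268 0.23376867 0.102     ] 5.9576481369360055 0.23278306735120788
[0.68037703 0.25888456 0.025     ] [0.53427944 0.24665099 0.025     ] 4.7865315095444965 0.14660889095476318
[0.5079359  0.22808844 0.102     ] [0.73183495 0.24748304 0.102     ] -175.04927899299145 0.22473747303832708
```

```bash

python3 -m crank '[[1,-1,0.1,0,0,0,0],[1,-2,0.2,0,0,0,0],[1,-2,0.2,0,0,0,0],[1,-2,0.2,0,0,0,0],[1,-2,0.2,0,0,0,0]]'
python3 -m crank '[[1,-2,0.2,0,0,0,0],[1,-2,0.2,0,0,0,0],[1,-1.5,0.1,0,0,0,0],[1,-1,0.1,0,0,0,0],[1,0,0,0,0,0,0]]'
python3 - <<'E'
from h import *
c=cam("scene"); im=c["color"][:,:,::-1]
cv2.imwrite("pics/p3.png",cv2.resize(im[120:260,320:480],None,fx=4,fy=4,interpolation=cv2.INTER_CUBIC))
E
```

```text
time: 7.05
eef_pos: [0.6227, 0.1053, 0.0761]
tcp_rot: [0.707, 0.707, 0.002, -0.0]
contact_force: [0.6, 4.4, 5.7]
opening: 0.249
time: 7.55
eef_pos: [0.629, 0.0387, 0.0764]
tcp_rot: [0.707, 0.707, 0.001, 0.001]
contact_force: [-1.3, 0.2, 8.1]
opening: 0.249
```

View pics/p3.png

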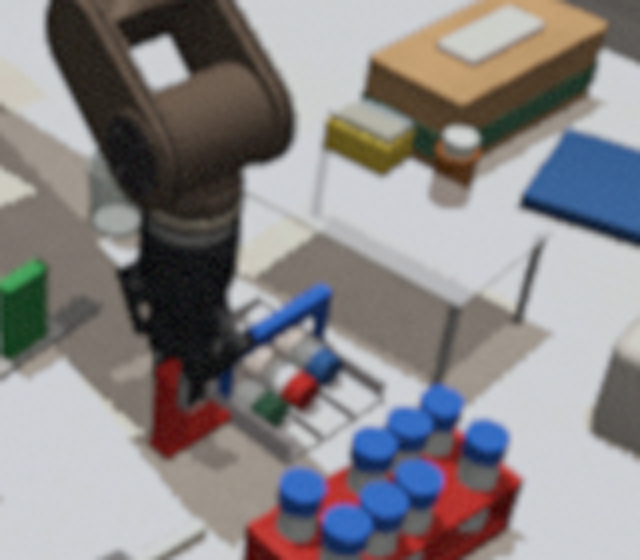

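```bash

python3 -m crank '[[-0.2,0,0,0,0,0,0],[-0.5,0,0,0,0,0,0],[-0.5,0,0,0,0,0,0],[-0.5,0,0,0,0,0,0]]'
python3 -m crank '[[-0.5,0,0,-3,0,0,0],[-0.5,0,0,-4.5,0,0,0],[-0.5,0,0,-4.5,0,0,0],[-0.5,0,0,-3,0,0,0],[-0.5,0,0,0,0,0,0]]'
python3 -m crank '[[-0.5,4,-3,0,0,0,0],[-0.5,4,-3,0,0,0,0],[-0.5,4,-3,0,0,0,0],[-0.5,4,-3,0,0,0,0]]'
python3 - <<'E'
from h import *
for n in("scene","top"):
    c=cam(n); im=c["color"][:,:,::-1]
    cv2.imwrite(f"pics/p4_{n}.png",im)
    for t in("bridge_grip","post_grip","spout","tray"): print(n,t,[(np.round(x["location"],1),round(x["p"],2)) for x in place_of(t,n)[:2]])
E
```

```text
time: 8.0
eef_pos: [0.6272, 0.0402, 0.0736]
tcp_rot: [0.706, 0.708, -0.0, -0.0]
contact_force: [0.3, 0.9, -0.7]
opening: 0.748
time: 8.5
eef_pos: [0.6307, 0.0401, 0.2312]
tcp_rot: [0.706, 0.708, 0.004, 0.005]
contact_force: [0.2, -0.6, 1.1]
opening: 0.75
time: 8.9
eef_pos: [0.5054, 0.2009, 0.2227]
tcp_rot: [0.707, 0.708, -0.001, -0.001]
contact_force: [-0.0, 0.9, -0.4]
opening: 0.747
scene bridge_grip [(array([388.8, 199.5]), 0.79)]
scene post_grip [(array([363.9, 215.4]), 0.58)]
scene spout [(array([405.8, 224.7]), 0.85), (array([324.2, 208.8]), 0.37)]
scene tray [(array([386.8, 218.6]), 0.79), (array([321. , 191.5]), 0.72)]
top bridge_grip [(array([257.7, 158.6]), 0.85)]
top post_grip [(array([299. , 157.3]), 0.73)]
top spout [(array([259.7, 142.6]), 0.91)]
top tray [(array([258.9, 166.7]), 0.96)]
```

View pics/p4_scene.png

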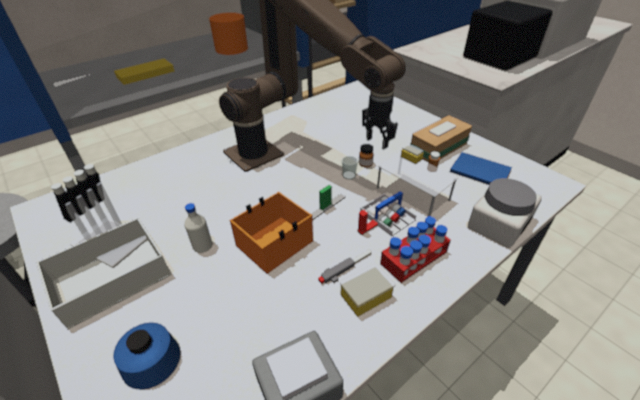

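View pics/p4_top.png

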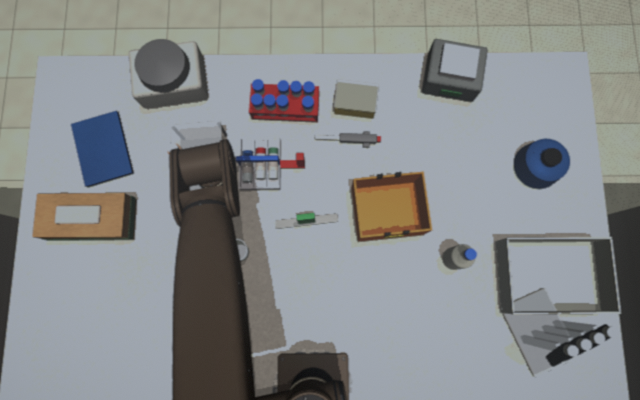

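```bash
python3 - <<'E'
from h import *
np.set_printoptions(precision=4,suppress=True)
cs=cam("scene");ct=cam("top")
L={"bridge_grip":((388.8,199.5),(257.7,158.6),(0,0,.07)),"post_grip":((363.9,215.4),(299,157.3),(0,-.12,.07)),"spout":((405.8,224.7),(259.7,142.6),(.075,0,.005)),"tray":((386.8,218.6),(258.9,166.7),(0,0,0))}
for k,(a,b,m) in L.items(): print(k,*tri(cs,a,ct,b), onz(cs,a,m[2])[:2],onz(ct,b,m[2])[:2])
from scipy.optimize import least_squares
def f(p,w=(1,1)):
    r=[]
    for a,b,m in L.values():
        P=Rz(p[2])@np.array(m)+np.r_[p[:2],0]; r+=list((proj(cs,P)[0]-a)*w[0])+list((proj(ct,P)[0]-b)*w[1])
    return r
for w in((1,1),(1,0),(0,1)):
    s=least_squares(f,[.61,.16,.05],kwargs=dict(w=w));print(w,s.x,np.round(s.fun,1))
def crop(c,n,x,y,w,h,k): cv2.imwrite(f"pics/{n}.png",cv2.resize(c["color"][y:y+h,x:x+w,::-1],None,fx=k,fy=k,interpolation=cv2.INTER_CUBIC))
crop(ct,"c5t",225,125,90,75,7);crop(cs,"c5s",345,180,80,65,8)
E
```

```text
bridge_grip [0.6276 0.1524 0.0723] 0.0009887724059542025 [0.6257 0.154 ] [0.6286 0.1531]
post_grip [0.6306 0.0367 0.0716] 0.0012491854818779304 [0.6292 0.0374] [0.6315 0.0373]
spout [0.6999 0.1612 0.0034] 0.008583060806172783 [0.7026 0.1642] [0.6964 0.1576]
tray [ 0.6272  0.1597 -0.0189] 0.00557094091639056 [0.6387 0.1411] [0.6239 0.1593]
(1, 1) [0.6263 0.1555 0.0446] [ 0.4 -0.1 -0.9  0.8  0.1  0.7  0.6 -0.1 -1.4  0.5 -0.4 -1.6  0.3 -3.7
  1.3 -0.8]
(1, 0) [0.6288 0.1536 0.0427] [ 0.6  0.5 -0.  -0.   0.2  1.3  0.  -0.  -1.2  1.2  0.  -0.   0.5 -3.1
  0.  -0. ]
(0, 1) [0.6251 0.1559 0.0461] [ 0.  -0.  -1.   1.2  0.   0.   0.4  0.3 -0.   0.  -0.6 -1.2  0.  -0.
  1.2 -0.4]
```

View pics/c5t.png

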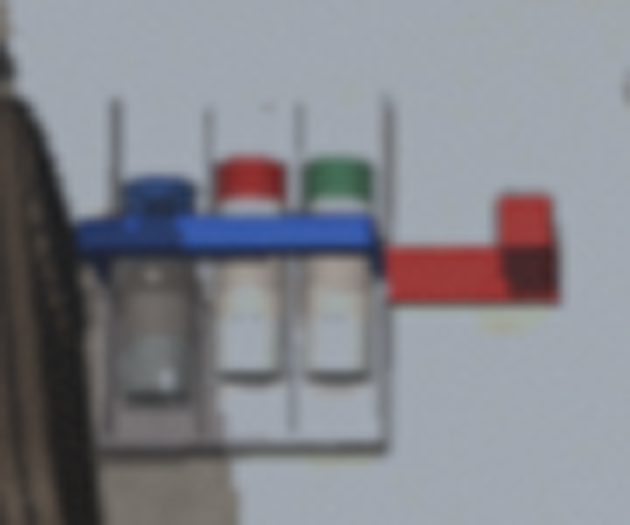

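View pics/c5s.png

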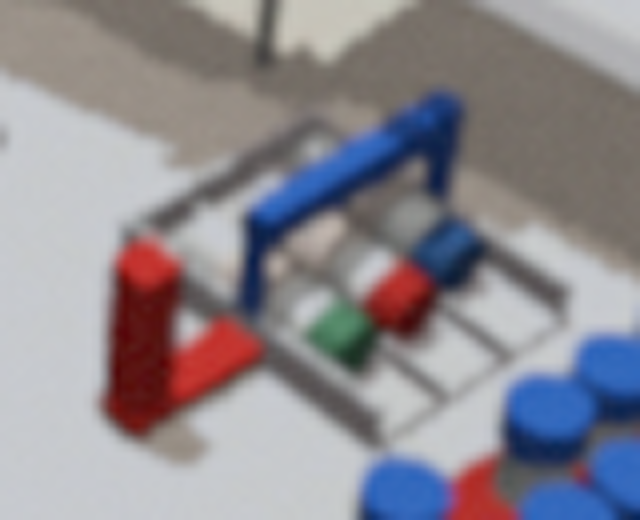

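```bash

python3 -m crank '[[-0.5,-1.6,3.8,0,0,0,0],[-0.5,-1.6,3.8,0,0,0,0],[-0.5,-1.6,3.8,0,0,0,0],[-0.5,0,0,0,0,0,0]]'
python3 go.py 0.627 0.151 0.073 0
```

```text
time: 9.9
eef_pos: [0.6252, 0.1493, 0.2237]
tcp_rot: [0.708, 0.706, 0.0, 0.001]
contact_force: [-0.6, 0.5, -0.5]
opening: 0.751
t 9.9 pos [0.63 0.15 0.22] op 0.751 F [-0.6  0.5 -0.5]
shift cm in current tool axes [ 0.19  0.16 15.07] in target axes [ 0.17  0.18 15.07] norm 15.069173048472726
turn deg [ 0.08  0.04 -0.1 ] q [ 0.08  0.24  1.68 -0.    1.22  0.08]
```

```bash

python3 -m crank '[[-0.5,0,0.2,3.8,0,0,0],[-0.5,0,0,3.8,0,0,0],[-0.5,0,0,3.8,0,0,0],[-0.5,0,0,3.6,0,0,0],[-0.5,0,0,0,0,0,0]]'
python3 -m crank '[[-0.5,0,0,0,0,0,0],[-0.2,0,0,0,0,0,0]]'
python3 - <<'E'
from h import *
c=cam("scene"); cv2.imwrite("pics/p5.png",cv2.resize(c["color"][150:250,330:460,::-1],None,fx=6,fy=6,interpolation=cv2.INTER_CUBIC))
E
```

```text
time: 10.4
eef_pos: [0.6184, 0.1517, 0.0678]
tcp_rot: [0.706, 0.708, -0.005, -0.004]
contact_force: [-0.3, 0.2, -0.3]
opening: 0.748
time: 10.6
eef_pos: [0.6252, 0.1524, 0.0773]
tcp_rot: [0.706, 0.708, 0.002, 0.001]
contact_force: [-0.0, -0.2, -0.1]
opening: 0.609
```

View pics/p5.png

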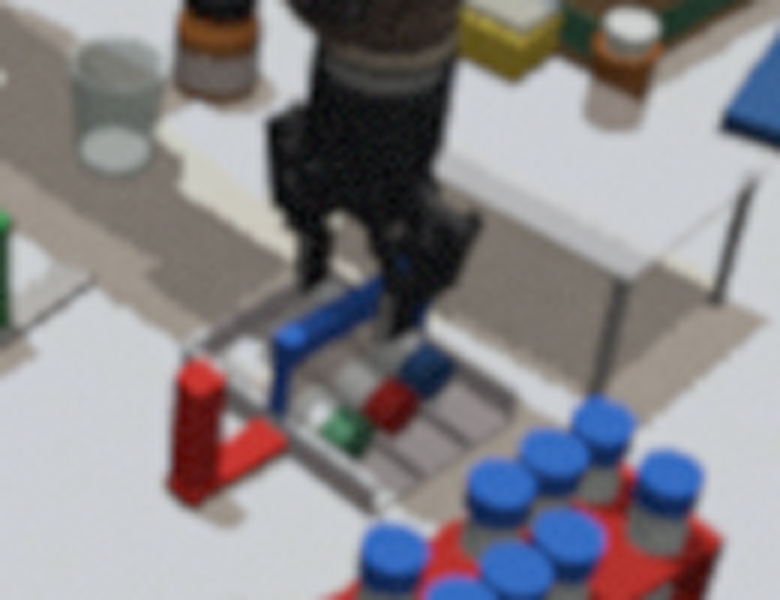

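```bash

python3 -m crank '[[0.2,0,0,0.3,0,0,0],[0.6,0,0,0,0,0,0],[1,0,0,0,0,0,0],[1,0,0,0,0,0,0],[1,0,0,0,0,0,0]]' 90
python3 -m crank '[[1,0,0,-0.5,0,0,0],[1,0,0,-1,0,0,0],[1,0,0,-1.5,0,0,0],[1,0,0,-1,0,0,0],[1,0,0,0,0,0,0]]'
python3 - <<'E'
from h import *
c=cam("scene"); cv2.imwrite("pics/p6.png",cv2.resize(c["color"][150:250,330:460,::-1],None,fx=6,fy=6,interpolation=cv2.INTER_CUBIC))
E
```

```text
time: 11.15
eef_pos: [0.6248, 0.1523, 0.073]
tcp_rot: [0.706, 0.708, 0.001, 0.001]
contact_force: [0.8, -0.7, 5.5]
opening: 0.14
time: 11.65
eef_pos: [0.6251, 0.1524, 0.1142]
tcp_rot: [0.706, 0.708, 0.002, 0.002]
contact_force: [0.9, 0.7, -4.4]
opening: 0.144
```

View pics/p6.png

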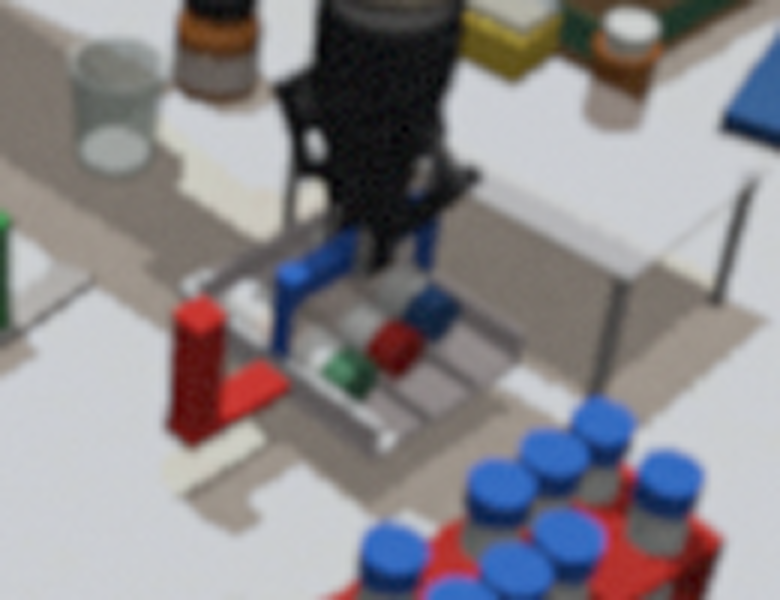

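```bash

python3 -m crank '[[1,0,0,-1.5,0,0,0],[1,0,0,-2.5,0,0,0],[1,0,0,-3,0,0,0],[1,0,0,-3,0,0,0],[1,0,0,-2.5,0,0,0]]'
python3 -m crank '[[1,0,0,-1.2,0,0,2],[1,0,0,0,0,0,5],[1,0,0,0,0,0,7],[1,0,0,0,0,0,8],[1,0,0,0,0,0,8]]'
python3 -m crank '[[1,0,0,0,0,0,8],[1,0,0,0,0,0,8],[1,0,0,0,0,0,8],[1,0,0,0,0,0,8],[1,0,0,0,0,0,8]]'
python3 -m crank '[[1,0,0,0,0,0,7],[1,0,0,0,0,0,5],[1,0,0,0,0,0,3],[1,0,0,0,0,0,0]]'
python3 go.py 0.481 -0.138 0.255 -84
python3 - <<'E'
from h import *
c=cam("scene"); cv2.imwrite("pics/p7.png",cv2.resize(c["color"][100:250,300:460,::-1],None,fx=4,fy=4,interpolation=cv2.INTER_CUBIC))
E
```

```text
time: 12.2
eef_pos: [0.6236, 0.1522, 0.2387]
tcp_rot: [0.706, 0.708, 0.0, 0.0]
contact_force: [0.9, 0.1, -4.5]
opening: 0.144
time: 12.7
eef_pos: [0.6231, 0.1522, 0.2485]
tcp_rot: [0.867, 0.498, -0.0, -0.0]
contact_force: [0.3, 0.6, -4.3]
opening: 0.144
time: 13.2
eef_pos: [0.6231, 0.1521, 0.2485]
tcp_rot: [0.985, 0.172, -0.0, 0.0]
contact_force: [0.7, 0.3, -4.7]
opening: 0.145
time: 13.6
eef_pos: [0.6232, 0.1522, 0.2485]
tcp_rot: [0.999, 0.045, -0.0, 0.0]
contact_force: [0.2, 0.4, -3.8]
opening: 0.144
t 13.6 pos [0.62 0.15 0.25] op 0.144 F [ 0.2  0.4 -3.8]
shift cm in current tool axes [-16.76  27.63  -0.64] in target axes [-17.17  27.37  -0.65] norm 32.3192707506624
turn deg [ 0.01  0.03 -0.86] q [ 0.08  0.21  1.66 -0.    1.26  1.56]
```

View pics/p7.png

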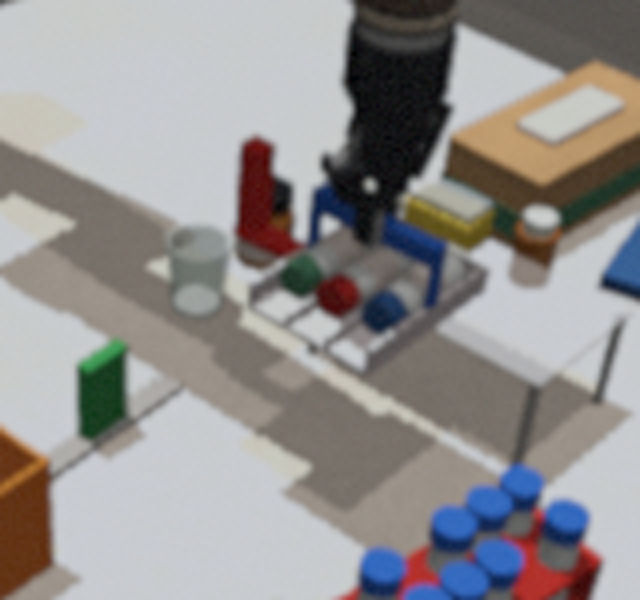

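```bash

python3 -m crank '[[1,-0.6,1,-0.2,0,0,0],[1,-1.2,2,-0.2,0,0,0],[1,-1.8,3,-0.2,0,0,0],[1,-2.1,3.5,0,0,0,0],[1,-2.1,3.5,0,0,0,0]]'
python3 -m crank '[[1,-2.1,3.5,0,0,0,0],[1,-2.1,3.5,0,0,0,0],[1,-1.8,3,0,0,0,0],[1,-1.4,2.2,0,0,0,0],[1,-1,1.5,0,0,0,0]]'
python3 -m crank '[[1,-0.6,0.8,0,0,0,0],[1,0,0,0,0,0,0]]'
python3 go.py 0.481 -0.138 0.255 -84
python3 - <<'E'
from h import *
c=cam("scene"); cv2.imwrite("pics/p8.png",cv2.resize(c["color"][140:290,210:370,::-1],None,fx=4,fy=4,interpolation=cv2.INTER_CUBIC))
c=cam("top"); cv2.imwrite("pics/p8t.png",cv2.resize(c["color"][100:260,260:460,::-1],None,fx=3,fy=3,interpolation=cv2.INTER_CUBIC))
E
```

```text
time: 14.15
eef_pos: [0.5562, 0.0142, 0.2547]
tcp_rot: [0.999, 0.046, 0.0, 0.0]
contact_force: [0.3, 0.1, -3.9]
opening: 0.143
time: 14.65
eef_pos: [0.4844, -0.1302, 0.2548]
tcp_rot: [0.999, 0.044, -0.0, 0.001]
contact_force: [0.9, -0.2, -4.1]
opening: 0.143
time: 14.85
eef_pos: [0.48, -0.1377, 0.2546]
tcp_rot: [0.999, 0.044, 0.0, 0.0]
contact_force: [0.7, -0.1, -4.0]
opening: 0.139
t 14.85 pos [ 0.48 -0.14  0.25] op 0.139 F [ 0.7 -0.1 -4. ]
shift cm in current tool axes [ 0.1   0.04 -0.04] in target axes [ 0.1   0.05 -0.04] norm 0.11292248367882726
turn deg [ 0.02 -0.01 -0.97] q [-0.48 -0.11  1.99 -0.    1.26  1.  ]
```

View pics/p8.png

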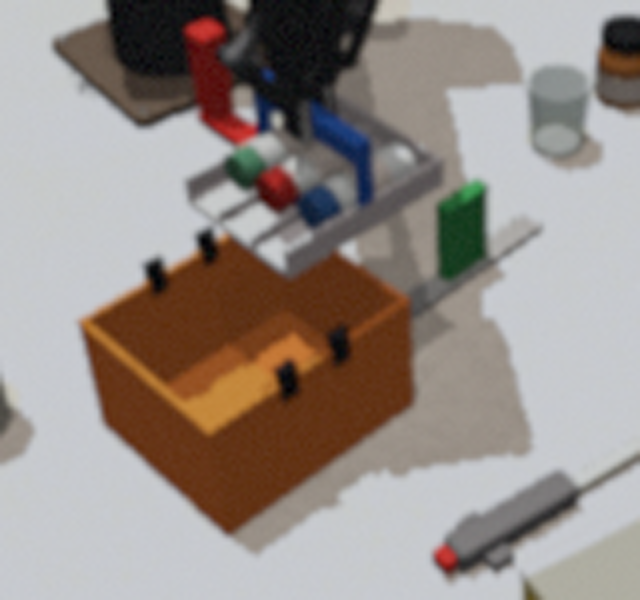

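View pics/p8t.png

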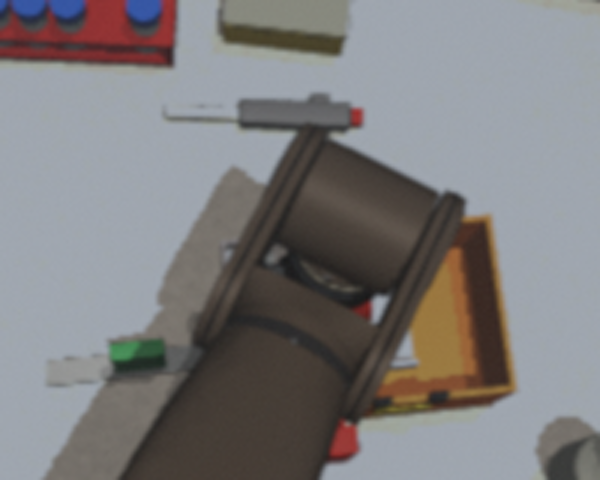

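```bash

python3 -m crank '[[1,0,0,0,3,0,0],[1,0,0,0,4,0,0],[1,0,0,0,4,0,0],[1,0,0,0,4,0,0],[1,0,0,0,4,0,0]]'
python3 -m crank '[[1,0,0,0,4,0,0],[1,0,0,0,4,0,0],[1,0,0,0,4,0,0],[1,0,0,0,4,0,0],[1,0,0,0,3,0,0]]'
python3 go.py 0.481 -0.138 0.255 -85 38
python3 - <<'E'
from h import *
c=cam("scene"); cv2.imwrite("pics/p9.png",cv2.resize(c["color"][140:290,210:370,::-1],None,fx=4,fy=4,interpolation=cv2.INTER_CUBIC))
E
```

```text
time: 15.45
eef_pos: [0.4814, -0.136, 0.2546]
tcp_rot: [0.985, 0.045, -0.007, -0.166]
contact_force: [0.4, 0.2, -4.7]
opening: 0.149
time: 15.95
eef_pos: [0.4816, -0.1366, 0.2544]
tcp_rot: [0.945, 0.043, -0.014, -0.325]
contact_force: [0.5, 0.2, -3.5]
opening: 0.144
t 15.95 pos [ 0.48 -0.14  0.25] op 0.144 F [ 0.5  0.2 -3.5]
shift cm in current tool axes [-0.07  0.07 -0.13] in target axes [-0.07  0.07 -0.13] norm 0.16019259984412518
turn deg [0.02 0.09 0.2 ] q [-0.69  0.09  1.88  0.45  1.66  0.71]
```

View pics/p9.png

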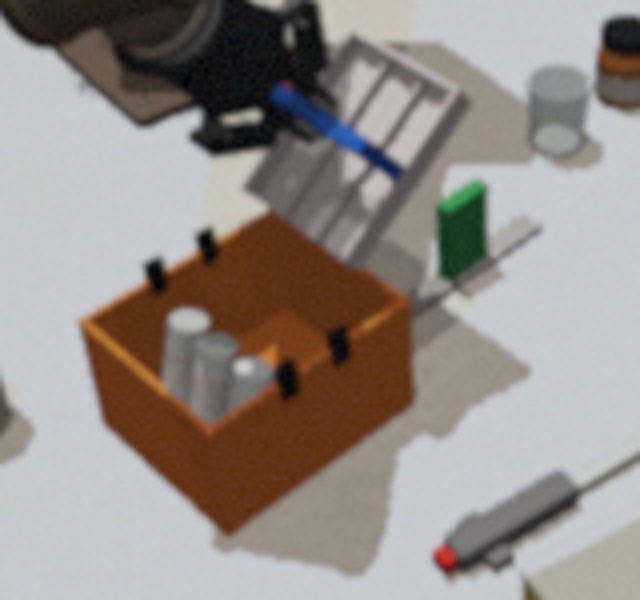

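```bash

python3 -m crank '[[1,0,0,0,0,0,0],[1,0,0,0,0,0,0],[1,0,0,0,0,0,0]]'
python3 - <<'E'
from h import *
c=cam("scene"); cv2.imwrite("pics/p10.png",cv2.resize(c["color"][170:290,220:340,::-1],None,fx=5,fy=5,interpolation=cv2.INTER_CUBIC))
E
```

```text
time: 16.3
eef_pos: [0.4811, -0.1364, 0.2548]
tcp_rot: [0.945, 0.043, -0.014, -0.324]
contact_force: [-0.8, 1.5, -2.7]
opening: 0.144
```

View pics/p10.png

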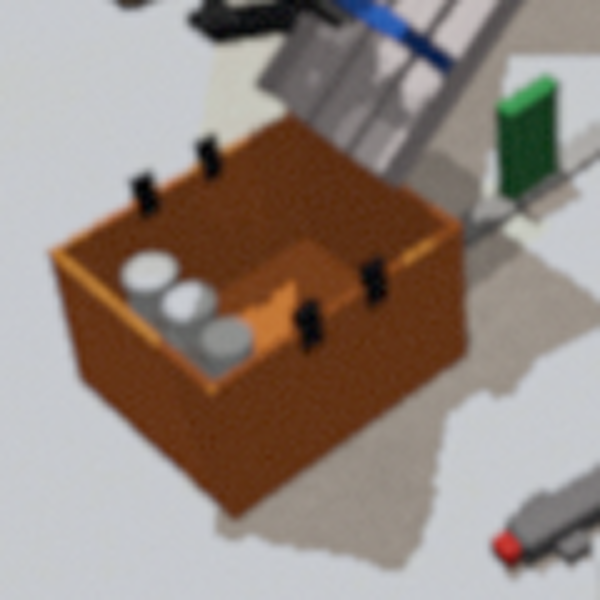

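```bash

python3 -m crank '[[1,0,0,0,-5,0,0],[1,0,0,0,-8,0,0],[1,0,0,0,-8,0,0],[1,0,0,0,-8,0,0],[1,0,0,0,-6,0,0]]'
python3 -m crank '[[1,0,0,0,-3,0,0],[1,1.2,-2,0,0,0,0],[1,2.4,-4,0,0,0,0],[1,2.4,-4,0,0,0,0],[1,2.4,-4,0,0,0,0]]'
python3 -m crank '[[1,2.4,-4,0,0,0,0],[1,2.4,-4,0,0,0,0],[1,2.2,-3.5,0,0,0,0],[1,1.2,-2,0,0,0,0],[1,0,0,0,0,0,-6]]'
python3 -m crank '[[1,0,0,0,0,0,-8],[1,0,0,0,0,0,-8],[1,0,0,0,0,0,-8],[1,0,0,0,0,0,-8],[1,0,0,0,0,0,-8]]'
python3 -m crank '[[1,0,0,0,0,0,-8],[1,0,0,0,0,0,-8],[1,0,0,0,0,0,-8],[1,0,0,0,0,0,-8],[1,0,0,0,0,0,-7]]'
python3 -m crank '[[1,0,0,0,0,0,0]]'
python3 go.py 0.625 0.152 0.078 0 
```

```text
time: 16.85
eef_pos: [0.4808, -0.1359, 0.2556]
tcp_rot: [0.999, 0.045, -0.0, -0.024]
contact_force: [-0.6, -0.5, -4.0]
opening: 0.145
time: 17.35
eef_pos: [0.5519, 0.0124, 0.2548]
tcp_rot: [0.999, 0.044, -0.0, -0.001]
contact_force: [0.9, -1.0, -2.6]
opening: 0.144
time: 17.85
eef_pos: [0.6216, 0.1559, 0.2541]
tcp_rot: [0.995, 0.1, -0.0, -0.001]
contact_force: [0.3, -1.0, -4.0]
opening: 0.145
time: 18.35
eef_pos: [0.6208, 0.1527, 0.2543]
tcp_rot: [0.901, 0.434, -0.001, -0.001]
contact_force: [-0.3, 0.9, -2.9]
opening: 0.144
time: 18.85
eef_pos: [0.6208, 0.1526, 0.2543]
tcp_rot: [0.704, 0.71, -0.0, -0.001]
contact_force: [-0.1, 0.1, -3.7]
opening: 0.141
time: 18.95
eef_pos: [0.6209, 0.1526, 0.2543]
tcp_rot: [0.706, 0.708, -0.0, -0.001]
contact_force: [-0.4, 0.1, -2.5]
opening: 0.146
t 18.95 pos [0.62 0.15 0.25] op 0.146 F [-0.4  0.1 -2.5]
shift cm in current tool axes [-0.07  0.43 17.63] in target axes [-0.06  0.41 17.63] norm 17.636905212646386
turn deg [-0.08 -0.05  0.12] q [0.08 0.21 1.66 0.   1.27 0.08]
```

```bash

python3 -m crank '[[1,0,0,2.5,0,0,0],[1,0,0,3.5,0,0,0],[1,0,0,3.5,0,0,0],[1,0,0,2.5,0,0,0],[1,0,0,1.5,0,0,0]]'
python3 -m crank '[[1,0,0,1.2,0,0,0],[1,0,0,1,0,0,0],[1,0,0,0.7,0,0,0],[1,0,0,0.5,0,0,0],[1,0,0,0.3,0,0,0]]'
python3 -m crank '[[1,0,0,0.2,0,0,0],[1,0,0,0.2,0,0,0],[1,0,0,0.2,0,0,0],[1,0,0,0.1,0,0,0],[1,0,0,0,0,0,0]]'
```

```text
time: 19.45
eef_pos: [0.6196, 0.1522, 0.1163]
tcp_rot: [0.707, 0.707, -0.002, -0.002]
contact_force: [0.1, -0.3, -2.2]
opening: 0.141
time: 19.95
eef_pos: [0.6219, 0.1521, 0.0826]
tcp_rot: [0.706, 0.708, 0.0, 0.0]
contact_force: [-0.3, 0.2, -3.4]
opening: 0.146
time: 20.45
eef_pos: [0.6214, 0.152, 0.0752]
tcp_rot: [0.706, 0.708, -0.0, -0.0]
contact_force: [-0.3, -0.0, -3.3]
opening: 0.146
```

```bash

python3 -m crank '[[1,0,0,0.1,0,0,0],[1,0,0,0.1,0,0,0],[1,0,0,0,0,0,0]]'
python3 -m crank '[[1,0,0,0.1,0,0,0],[1,0,0,0.1,0,0,0],[1,0,0,0,0,0,0]]'
```

```text
time: 20.75
eef_pos: [0.6214, 0.152, 0.0732]
tcp_rot: [0.706, 0.708, -0.0, -0.0]
contact_force: [-0.1, 0.7, -4.0]
opening: 0.147
time: 21.05
eef_pos: [0.6222, 0.1521, 0.073]
tcp_rot: [0.706, 0.708, 0.0, 0.0]
contact_force: [-3.8, -0.9, 5.6]
opening: 0.145
```

```bash

python3 -m crank '[[0.5,0,0,0,0,0,0],[-0.2,0,0,0,0,0,0],[-0.4,0,0,0,0,0,0],[-0.4,0,0,0,0,0,0],[-0.4,0,0,-1,0,0,0]]'
python3 -m crank '[[-0.4,0,0,-3,0,0,0],[-0.4,0,0,-4.5,0,0,0],[-0.4,0,0,-4.5,0,0,0],[-0.4,0,0,-3,0,0,0],[-0.4,0,0,0,0,0,0]]'
python3 - <<'E'
from h import *
for n in("scene","top"):
    c=cam(n); cv2.imwrite(f"pics/p11_{n}.png",c["color"][:,:,::-1])
    for t in("bar_grip","bar","bin"): print(n,t,[(np.round(x["location"],1),round(x["p"],2)) for x in place_of(t,n)[:2]])
    r=trace("bar",n); print([(x["p"],x["pixels"].sum()) for x in r][:2]); np.save(f"m2_{n}_bar.npy",r[0]["pixels"])
E
```

```text
time: 21.55
eef_pos: [0.6202, 0.1519, 0.0798]
tcp_rot: [0.706, 0.708, -0.001, -0.001]
contact_force: [0.2, 0.2, -0.1]
opening: 0.704
time: 22.05
eef_pos: [0.6247, 0.1524, 0.2397]
tcp_rot: [0.706, 0.708, 0.005, 0.004]
contact_force: [0.1, -0.7, 0.6]
opening: 0.702
scene bar_grip [(array([323.1, 193.5]), 0.93), (array([253.8, 239.3]), 0.57)]
scene bar [(array([325.2, 208.4]), 0.8)]
scene bin [(array([272.9, 244.1]), 0.73)]
[(0.56, np.int64(471))]
top bar_grip [(array([305.8, 215.2]), 0.66)]
top bar [(array([306.4, 217.2]), 0.73), (array([302. , 222.5]), 0.66)]
top bin [(array([387.9, 209.5]), 0.93), (array([451.3, 259.1]), 0.49)]
[(0.77, np.int64(622)), (0.7, np.int64(4268))]
```

View pics/p11_scene.png

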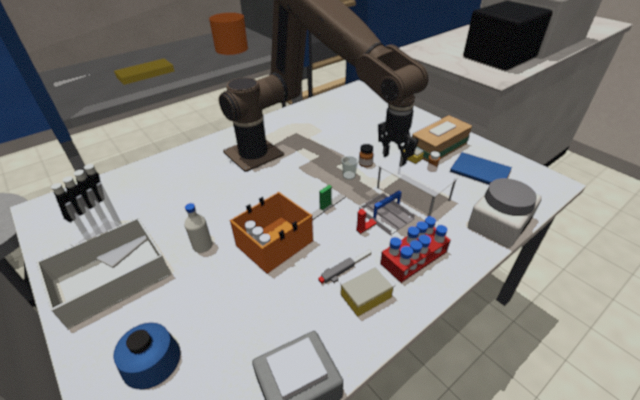

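View pics/p11_top.png

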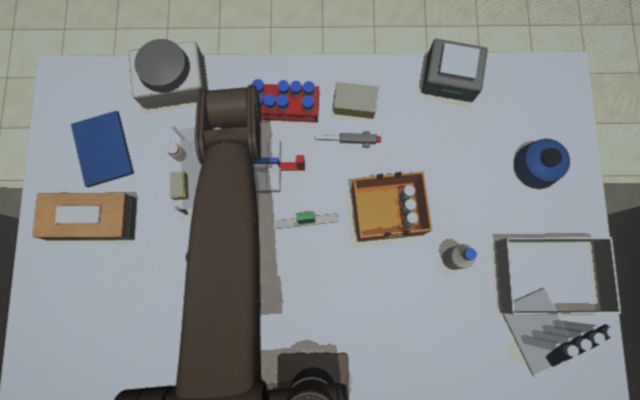

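```bash
python3 - <<'E'
from fit import *
cs=cam("scene");ct=cam("top")
for c,u,z in((cs,(323.1,193.5),.075),(cs,(321.9,192.5),.075),(ct,(305.8,215.2),.075),(ct,(306.2,217.8),.075),(cs,(325.2,208.4),0),(ct,(306.4,217.2),0)): print(np.round(onz(c,u,z),4))
# green block colour fit + dark tabs
for c,n in((cs,"scene"),(ct,"top")):
    hsv=cv2.cvtColor(c["color"],cv2.COLOR_RGB2HSV); 
    g=((hsv[...,0]>40)&(hsv[...,0]<85)&(hsv[...,1]>90)); lab=cv2.connectedComponentsWithStats(g.astype(np.uint8))
    for i in range(1,lab[0]):
        if lab[2][i,4]>30: print(n,lab[2][i],lab[3][i])
r=[]
M=[]
for c,n,box_ in((cs,"scene",(310,175,345,225)),(ct,"top",(285,195,330,240))):
    hsv=cv2.cvtColor(c["color"],cv2.COLOR_RGB2HSV); m=((hsv[...,0]>40)&(hsv[...,0]<90)&(hsv[...,1]>90)).astype(float)
    k=np.zeros_like(m);k[box_[1]:box_[3],box_[0]:box_[2]]=1; M.append((c,m*k))
for mm in([M[0]],[M[1]],M):
    f=fit(mm,MODEL["bar"][1:],(.4615,.0175,1.677)); print(f.x,f.fun)
E
```

```text
[0.4674 0.0022 0.075 ]
[0.4607 0.0024 0.075 ]
[0.4662 0.0179 0.075 ]
[0.459  0.0168 0.075 ]
[0.465  0.0125 0.    ]
[0.4723 0.0192 0.    ]
scene [441 138  26  17  58] [453.39655172 146.37931034]
scene [320 185  11  24 197] [324.91878173 196.90862944]
top [297 213  17   8 104] [305.05769231 216.67307692]
[0.46198259 0.01360059 2.05361232] 0.2611326764208221
[0.46209229 0.01865971 1.69574084] 0.8727375565610859
[0.46263508 0.01667036 1.87916262] 1.2900285963663092
```

```bash
python3 go.py 0.462 0.017 0.2 6
python3 -m crank '[[-0.4,-2,-2.5,0,0,0,-6],[-0.4,-3,-3,0,0,0,0],[-0.4,-3,-3,0,0,0,0],[-0.4,-3,-3,0,0,0,0],[-0.4,-3,-3,2,0,0,0]]'
python3 -m crank '[[-0.4,0,0,2,0,0,0],[-0.4,0,0,0,0,0,0]]'
python3 go.py 0.462 0.017 0.077 6
```

```text
t 22.65 pos [0.62 0.15 0.23] op 0.7 F [0.4 0.1 0.2]
shift cm in current tool axes [-13.47 -15.96   3.09] in target axes [-11.76 -17.26   3.08] norm 21.11174412779087
turn deg [-0.05  0.   -5.88] q [ 0.08  0.22  1.68 -0.    1.23  0.08]
time: 23.15
eef_pos: [0.4909, -0.0015, 0.2142]
tcp_rot: [0.668, 0.744, 0.002, 0.003]
contact_force: [1.0, -0.7, 1.0]
opening: 0.702
time: 23.35
eef_pos: [0.4877, -0.0006, 0.1886]
tcp_rot: [0.669, 0.743, -0.001, -0.002]
contact_force: [-0.4, 0.8, -1.2]
opening: 0.697
t 23.35 pos [ 0.49 -0.    0.19] op 0.697 F [-0.4  0.8 -1.2]
shift cm in current tool axes [ 2.   -2.31 11.18] in target axes [ 2.02 -2.37 11.16] norm 11.5893067357301
turn deg [-0.29 -0.1   0.  ] q [-0.21 -0.07  2.08  0.    1.14 -0.31]
```

```bash

python3 -m crank '[[-0.4,1,-1.2,0,0,0,0],[-0.4,1,-1.2,0,0,0,0],[-0.4,0,0,0,0,0,0]]'
python3 go.py 0.462 0.017 0.077 6
python3 - <<'E'
from h import *
c=cam("scene"); cv2.imwrite("pics/p12.png",cv2.resize(c["color"][130:250,270:400,::-1],None,fx=5,fy=5,interpolation=cv2.INTER_CUBIC))
E
```

```text
time: 23.65
eef_pos: [0.4639, 0.0182, 0.1922]
tcp_rot: [0.668, 0.745, 0.0, 0.0]
contact_force: [0.5, 0.2, 0.5]
opening: 0.699
t 23.65 pos [0.46 0.02 0.19] op 0.699 F [0.5 0.2 0.5]
shift cm in current tool axes [-0.1  -0.21 11.52] in target axes [-0.1  -0.2  11.52] norm 11.519126269200314
turn deg [ 0.04 -0.    0.24] q [-0.18 -0.14  2.13  0.    1.15 -0.29]
```

View pics/p12.png

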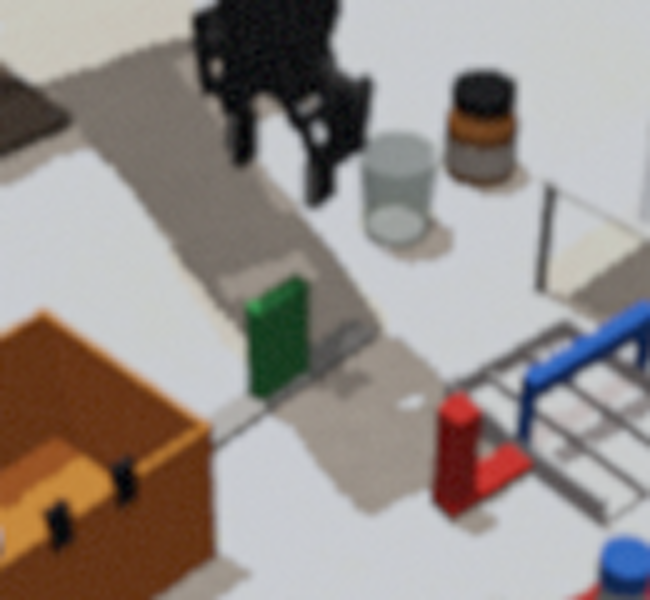

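```bash

python3 -m crank '[[-0.4,-0.1,-0.2,2,0,0,0],[-0.4,0,0,3,0,0,0],[-0.4,0,0,1,0,0,0],[-0.4,0,0,0,0,0,0]]'
python3 - <<'E'
from h import *
print(get_state()["eef_pos"])
c=cam("scene"); cv2.imwrite("pics/p13.png",cv2.resize(c["color"][150:230,280:380,::-1],None,fx=6,fy=6,interpolation=cv2.INTER_CUBIC))
E
```

```text
time: 24.1
eef_pos: [0.4616, 0.0161, 0.13]
tcp_rot: [0.668, 0.744, -0.001, -0.001]
contact_force: [0.6, 0.0, -0.5]
opening: 0.699
[0.4616278  0.01608497 0.1300089 ]
```

View pics/p13.png

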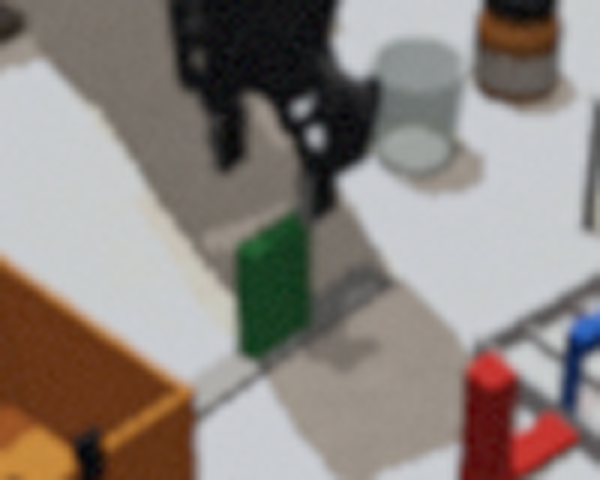

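```bash

python3 -m crank '[[-0.4,0,0,2,0,0,0],[-0.4,0,0,2,0,0,0],[-0.4,0,0,1.2,0,0,0],[-0.4,0,0,0,0,0,0],[-0.4,0,0,0,0,0,0]]'
python3 -m crank '[[0.3,0,0,0,0,0,0],[0.6,0,0,0,0,0,0],[1,0,0,0,0,0,0],[1,0,0,0,0,0,0],[1,0,0,0,0,0,0]]' 60
python3 -m crank '[[1,0,0,-1,0,0,0],[1,0,0,-2,0,0,0],[1,0,0,-3,0,0,0],[1,0,0,-3,0,0,0],[1,0,0,0,0,0,0]]'
python3 - <<'E'
from h import *
print(get_state()["eef_pos"])
c=cam("scene"); cv2.imwrite("pics/p14.png",cv2.resize(c["color"][130:230,270:390,::-1],None,fx=5,fy=5,interpolation=cv2.INTER_CUBIC))
E
```

```text
time: 24.65
eef_pos: [0.463, 0.0158, 0.0803]
tcp_rot: [0.668, 0.744, 0.0, 0.001]
contact_force: [0.8, 0.3, -0.4]
opening: 0.701
time: 25.15
eef_pos: [0.4624, 0.0159, 0.0801]
tcp_rot: [0.668, 0.744, 0.0, 0.0]
contact_force: [-1.8, 0.3, 4.4]
opening: 0.169
time: 25.65
eef_pos: [0.4651, 0.0155, 0.1741]
tcp_rot: [0.668, 0.744, 0.003, 0.004]
contact_force: [0.8, -0.1, -1.0]
opening: 0.171
[0.46507575 0.01552663 0.17408793]
```

View pics/p14.png

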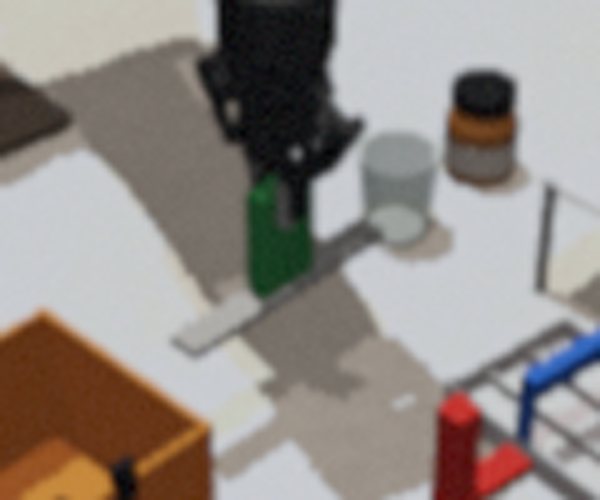

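```bash

python3 -m crank '[[1,0,0,-3,0,0,0],[1,0,0,-4.5,0,0,4],[1,0,0,-4,0,0,8],[1,0,0,-1,0,0,8],[1,0,0,0,0,0,8]]' | head -3
python3 -m crank '[[1,0,0,0,0,0,8],[1,0,0,0,0,0,8],[1,0,0,0,0,0,8],[1,0,0,0,0,0,8],[1,0,0,0,0,0,8]]'| head -3
python3 -m crank '[[1,0,0,0,0,0,8],[1,0,0,0,0,0,8],[1,0,0,0,0,0,6],[1,0,0,0,0,0,0]]'
python3 go.py 0.489 -0.2125 0.30 -84
```

```text
time: 26.2
eef_pos: [0.4628, 0.0159, 0.2955]
tcp_rot: [0.83, 0.558, 0.001, 0.001]
time: 26.7
eef_pos: [0.4613, 0.0161, 0.2918]
tcp_rot: [0.971, 0.24, -0.002, -0.001]
time: 27.1
eef_pos: [0.4614, 0.0161, 0.292]
tcp_rot: [0.999, 0.053, -0.002, -0.0]
contact_force: [-0.3, 0.1, -1.3]
opening: 0.176
t 27.1 pos [0.46 0.02 0.29] op 0.176 F [-0.3  0.1 -1.3]
shift cm in current tool axes [ 0.3  23.02 -0.83] in target axes [ 0.36 23.03 -0.8 ] norm 23.04183529236832
turn deg [-0.07  0.21  0.13] q [-0.19 -0.23  2.03  0.    1.35  1.28]
```

```bash
python3 - <<'E'
import cv2
s=cv2.imread("pics/p11_scene.png");t=cv2.imread("pics/p11_top.png")
cv2.imwrite("pics/z_s.png",cv2.resize(s[185:275,225:320],None,fx=8,fy=6.6667 and 6,interpolation=cv2.INTER_CUBIC)[:600,:800])
cv2.imwrite("pics/z_t.png",cv2.resize(t[165:250,345:440],None,fx=8,fy=7,interpolation=cv2.INTER_CUBIC)[:600,:800])
E
```

```text
(no output)
```

View pics/z_s.png

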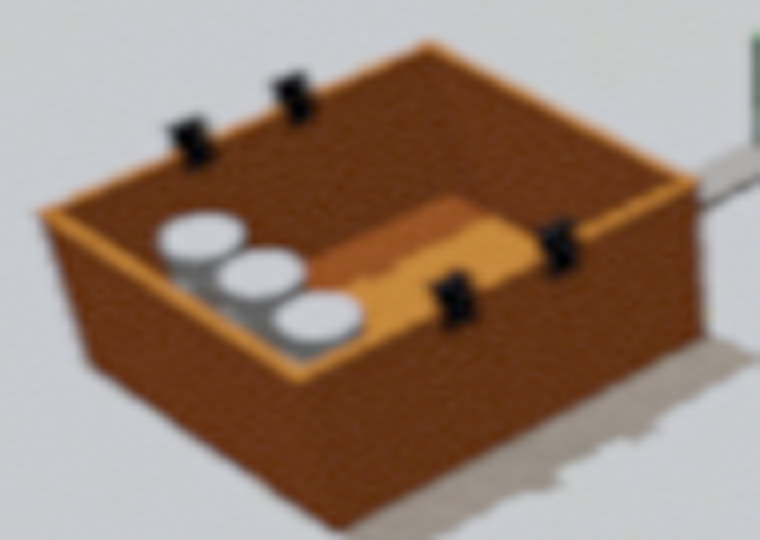

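View pics/z_t.png

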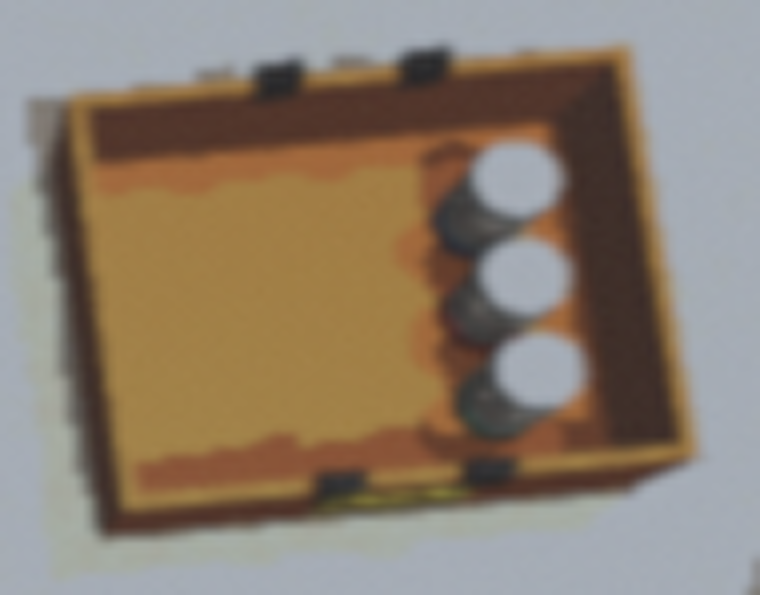

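```bash
cat > binfit.py <<'E'
from h import *
from scipy.optimize import least_squares
np.set_printoptions(precision=4,suppress=True)
cs=cam("scene");ct=cam("top")
S=lambda X,Y:np.array([(X+.5)/8-.5+225,(Y+.5)/6-.5+185])
T=lambda X,Y:np.array([(X+.5)/8-.5+345,(Y+.5)/7-.5+165])
# order: +x wall -> in top = upper row; +y = left
tabs={(.0775,.021):(S(559,248),T(279,80)),(.0775,-.021):(S(455,300),T(426,66)),(-.0775,.021):(S(293,98),T(342,485)),(-.0775,-.021):(S(191,142),T(490,468))}
rim={(.08,.095):(S(697,180),T(70,100)),(.08,-.095):(S(298,380),T(630,48)),(-.08,-.095):(S(42,213),T(695,455)),(-.08,.095):(S(430,42),T(118,510))}
for k,(a,b) in tabs.items(): print("tab",k,*tri(cs,a,ct,b))
for k,(a,b) in rim.items(): print("rim",k,*tri(cs,a,ct,b))
def res(p,use,ws,wt,zt=.1225):
    r=[]
    for d,z in use:
        for (x,y),(a,b) in d.items():
            if d is tabs: y=np.sign(y)*p[3]
            P=Rz(p[2])@np.array([x,y,z])+np.r_[p[:2],0]
            r+=list((proj(cs,P)[0]-a)*ws)+list((proj(ct,P)[0]-b)*wt)
    return np.array(r)
for nm,use in(("tabs",[(tabs,.1225)]),("tabs z.118",[(tabs,.118)]),("rim",[(rim,.115)]),("both",[(tabs,.12),(rim,.115)])):
    for w in((1,1),(1,0),(0,1)):
        s=least_squares(res,[.49,-.21,.1,.021],args=(use,*w)); print(nm,w,s.x,"yaw",np.degrees(s.x[2]),"rms",np.sqrt((s.fun**2).mean()))
E
python3 binfit.py
```

```text
tab (0.0775, 0.021) [ 0.5649 -0.1823  0.1129] 0.0017720514658967053
tab (0.0775, -0.021) [ 0.5701 -0.2316  0.1133] 0.001425257329717319
tab (-0.0775, 0.021) [ 0.4085 -0.1983  0.1137] 0.0016258613609833124
tab (-0.0775, -0.021) [ 0.4143 -0.2471  0.1148] 0.0022000716893654294
rim (0.08, 0.095) [ 0.5576 -0.1125  0.1114] 0.0029094940844503992
rim (0.08, -0.095) [ 0.5769 -0.3011  0.1119] 0.0020875720116487694
rim (-0.08, -0.095) [ 0.4196 -0.3152  0.1101] 0.0013426826516452677
rim (-0.08, 0.095) [ 0.3994 -0.1264  0.1082] 0.004820617336241307
tabs (1, 1) [ 0.4906 -0.2151  0.0996  0.0245] yaw 5.7040063612191085 rms 1.1747815283885565
tabs (1, 0) [ 0.4975 -0.22    0.099   0.0242] yaw 5.6709245308372 rms 0.08423335526620836
tabs (0, 1) [ 0.4882 -0.2128  0.1022  0.0245] yaw 5.852864501339594 rms 0.09270372167377806
tabs z.118 (1, 1) [ 0.4901 -0.2149  0.1008  0.0246] yaw 5.7759167861073015 rms 0.6427669068874935
tabs z.118 (1, 0) [ 0.4933 -0.2178  0.1006  0.0244] yaw 5.7647900451590885 rms 0.14010533346151385
tabs z.118 (0, 1) [ 0.489  -0.2134  0.1023  0.0246] yaw 5.85882175700267 rms 0.12732083112841247
rim (1, 1) [ 0.4891 -0.2138  0.096   0.021 ] yaw 5.499366656603808 rms 0.800692567895335
rim (1, 0) [ 0.4916 -0.217   0.0991  0.021 ] yaw 5.676172967191647 rms 0.38903159962594774
rim (0, 1) [ 0.4883 -0.2119  0.0944  0.021 ] yaw 5.4104616073195535 rms 0.2693421364539818
both (1, 1) [ 0.4897 -0.2144  0.0973  0.0246] yaw 5.576069478214699 rms 0.8599331214075251
both (1, 0) [ 0.4934 -0.2179  0.0991  0.0244] yaw 5.675431954230653 rms 0.36697271621009064
both (0, 1) [ 0.4885 -0.2125  0.0968  0.0246] yaw 5.548621820453786 rms 0.2473916007232487
```

```bash

python3 -m crank '[[1,0,2,0,0,0,0],[1,0,4,0,0,0,0],[1,0,4.5,0,0,0,0],[1,0,4.5,0,0,0,0],[1,0.2,4,0,0,0,0]]' | head -3
python3 -m crank '[[1,0,2.5,0,0,0,0],[1,0,1,1,0,0,0],[1,0,0.5,1.5,0,0,0],[1,0,0,1.5,0,0,0],[1,0,0,0,0,0,0]]'
python3 go.py 0.4895 -0.2145 0.25 -84.3
python3 - <<'E'
from h import *
for n in("scene","top"):
    c=cam(n); cv2.imwrite(f"pics/p15_{n}.png",c["color"][:,:,::-1])
s=cv2.imread("pics/p15_scene.png");t=cv2.imread("pics/p15_top.png")
cv2.imwrite("pics/p15s.png",cv2.resize(s[150:270,215:335],None,fx=5,fy=5,interpolation=cv2.INTER_CUBIC))
cv2.imwrite("pics/p15t.png",cv2.resize(t[150:260,330:450],None,fx=5,fy=5,interpolation=cv2.INTER_CUBIC))
E
```

```text
time: 27.7
eef_pos: [0.4841, -0.1746, 0.2937]
tcp_rot: [0.999, 0.054, -0.0, -0.0]
time: 28.2
eef_pos: [0.4869, -0.2102, 0.2498]
tcp_rot: [0.999, 0.054, -0.003, -0.003]
contact_force: [-0.7, 0.1, -1.8]
opening: 0.172
t 28.2 pos [ 0.49 -0.21  0.25] op 0.172 F [-0.7  0.1 -1.8]
shift cm in current tool axes [ 0.21  0.46 -0.03] in target axes [ 0.21  0.46 -0.02] norm 0.5058007609775111
turn deg [-0.32  0.34  0.51] q [-0.6  -0.03  1.92  0.    1.26  0.86]
```

View pics/p15s.png

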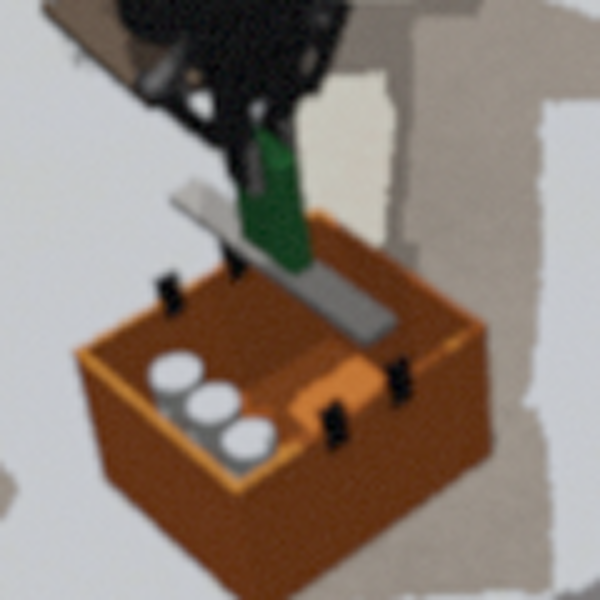

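View pics/p15t.png

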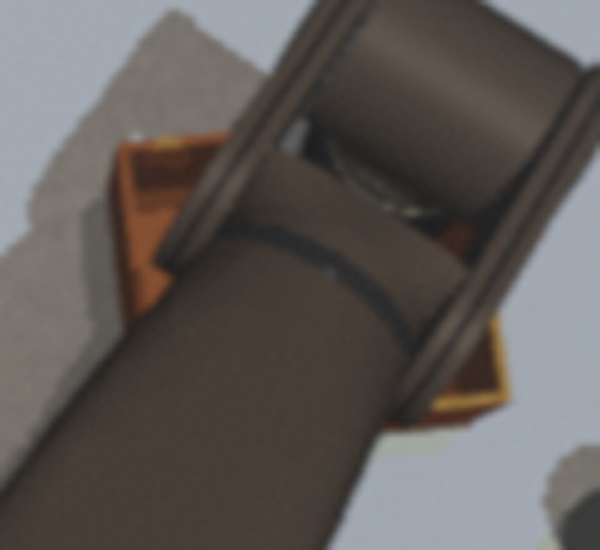

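```bash

python3 -m crank '[[1,0.2,0.45,1,0,0,0.5],[1,0,0,1,0,0,0],[1,0,0,0.9,0,0,0],[1,0,0,0,0,0,0],[1,0,0,0,0,0,0]]'
python3 go.py 0.4895 -0.2145 0.195 -84.3
python3 - <<'E'
from h import *
c=cam("scene"); s=c["color"][:,:,::-1]; cv2.imwrite(f"pics/p16_scene.png",s)
cv2.imwrite("pics/p16s.png",cv2.resize(s[185:275,225:320],None,fx=8,fy=6,interpolation=cv2.INTER_CUBIC))
E
```

```text
time: 28.8
eef_pos: [0.491, -0.2166, 0.2249]
tcp_rot: [0.999, 0.049, -0.0, -0.0]
contact_force: [0.0, -0.9, -1.6]
opening: 0.177
t 28.8 pos [ 0.49 -0.22  0.22] op 0.177 F [ 0.  -0.9 -1.6]
shift cm in current tool axes [-0.12 -0.23  2.99] in target axes [-0.13 -0.23  2.99] norm 2.9970717094147257
turn deg [-0.04  0.04 -0.08] q [-0.6   0.    1.94  0.    1.2   0.87]
```

View pics/p16s.png

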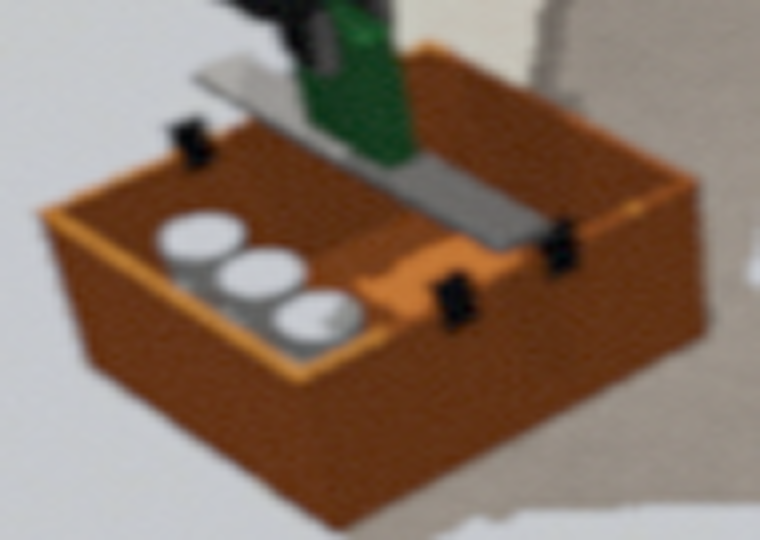

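```bash
cat > barfit.py <<'E'
from h import *
from scipy.optimize import least_squares
np.set_printoptions(precision=4,suppress=True)
cs=cam("scene")
S=lambda X,Y:np.array([(X+.5)/8-.5+225,(Y+.5)/6-.5+185])
c={(.09,.012):S(553,222),(.09,-.012):S(497,246),(-.09,-.012):S(193,78),(-.09,.012):S(245,55)}
s=get_state(); z=s["eef_pos"][2]-.080+.008
def res(p): 
    r=[]
    for (x,y),a in c.items(): r+=list(proj(cs,Rz(p[2])@np.array([x,y,z])+np.r_[p[:2],0])[0]-a)
    return np.array(r)
o=least_squares(res,[.49,-.21,.1]); print(o.x,np.degrees(o.x[2]),np.round(o.fun,2),"tcp",s["eef_pos"])
for k,a in c.items(): print(k,onz(cs,a,z))
E
python3 barfit.py
```

```text
[ 0.4977 -0.2186  0.1011] 5.791305319683821 [ 0.14  0.44  0.61  0.75 -0.37 -0.86 -0.45 -0.66] tcp [ 0.4914 -0.2169  0.2258]
(0.09, 0.012) [ 0.5844 -0.1968  0.1538]
(0.09, -0.012) [ 0.585  -0.221   0.1538]
(-0.09, -0.012) [ 0.4136 -0.2408  0.1538]
(-0.09, 0.012) [ 0.4105 -0.2163  0.1538]
```

```bash
python3 go.py 0.488 -0.2155 0.213 -84.2
python3 -m crank '[[1,-0.3,-0.15,0.6,0,0,0],[1,0,0,0.4,0,0,0],[1,0,0,0,0,0,0],[1,0,0,0,0,0,0]]'
python3 go.py 0.488 -0.2155 0.2 -84.2
python3 - <<'E'
from h import *
c=cam("scene"); s=c["color"][:,:,::-1]; cv2.imwrite(f"pics/p17_scene.png",s)
cv2.imwrite("pics/p17s.png",cv2.resize(s[185:275,225:320],None,fx=8,fy=6,interpolation=cv2.INTER_CUBIC))
E
```

```text
t 28.9 pos [ 0.49 -0.22  0.23] op 0.174 F [ 0.3 -0.3  0.1]
shift cm in current tool axes [-0.32 -0.17  1.28] in target axes [-0.32 -0.18  1.28] norm 1.3272763186916452
turn deg [ 0.03 -0.03 -0.18] q [-0.6   0.    1.94  0.    1.2   0.87]
time: 29.3
eef_pos: [0.4879, -0.2155, 0.2151]
tcp_rot: [0.999, 0.049, -0.0, -0.0]
contact_force: [0.3, -0.4, -0.9]
opening: 0.177
t 29.3 pos [ 0.49 -0.22  0.22] op 0.177 F [ 0.3 -0.4 -0.9]
shift cm in current tool axes [0.01 0.   1.51] in target axes [0.01 0.   1.51] norm 1.5121459789651799
turn deg [-0.01  0.01 -0.18] q [-0.61  0.    1.96  0.    1.18  0.87]
```

View pics/p17s.png

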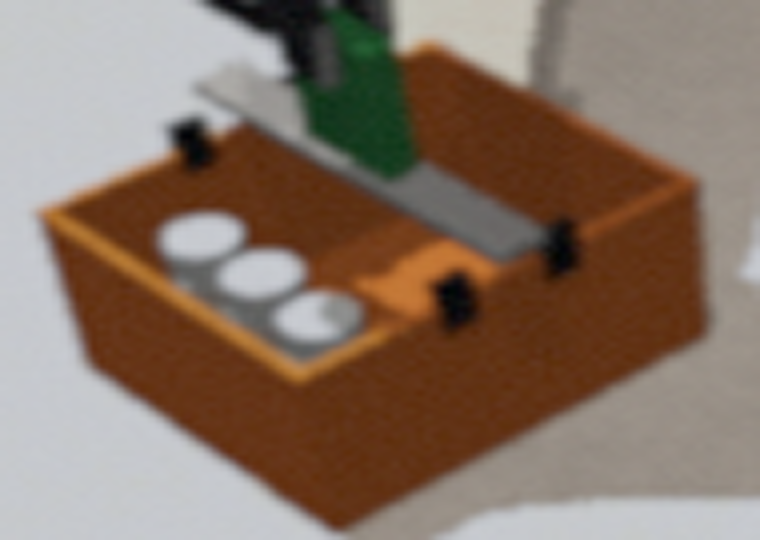

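```bash

python3 -m crank '[[1,0,0,0.3,0,0,0],[1,0,0,0.3,0,0,0],[1,0,0,0.2,0,0,0],[1,0,0,0,0,0,0]]'
python3 -m crank '[[1,0,0,0.3,0,0,0],[1,0,0,0.2,0,0,0],[1,0,0,0,0,0,0]]'
python3 - <<'E'
from h import *
c=cam("scene"); s=c["color"][:,:,::-1]; cv2.imwrite(f"pics/p18_scene.png",s)
cv2.imwrite("pics/p18s.png",cv2.resize(s[185:275,225:320],None,fx=8,fy=6,interpolation=cv2.INTER_CUBIC))
E
```

```text
time: 29.75
eef_pos: [0.4878, -0.2154, 0.2067]
tcp_rot: [0.999, 0.049, -0.0, -0.0]
contact_force: [0.2, 0.5, -0.5]
opening: 0.179
time: 30.05
eef_pos: [0.4878, -0.2154, 0.2019]
tcp_rot: [0.999, 0.049, -0.0, -0.0]
contact_force: [-0.1, 0.7, -1.0]
opening: 0.177
```

View pics/p18s.png

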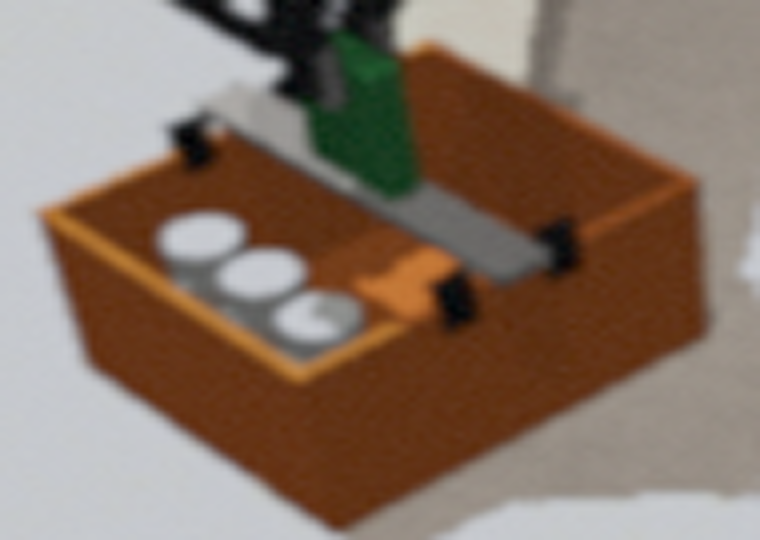

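```bash

python3 -m crank '[[1,0,0,0.2,0,0,0],[1,0,0,0.2,0,0,0],[1,0,0,0,0,0,0]]'
python3 -m crank '[[1,0,0,0.1,0,0,0],[1,0,0,0.1,0,0,0],[1,0,0,0,0,0,0]]'
```

```text
time: 30.4
eef_pos: [0.4878, -0.2154, 0.1979]
tcp_rot: [0.999, 0.049, -0.0, -0.0]
contact_force: [0.1, 0.4, -1.6]
opening: 0.179
time: 30.7
eef_pos: [0.4879, -0.2155, 0.1962]
tcp_rot: [0.999, 0.049, -0.0, -0.0]
contact_force: [0.0, 0.4, -0.9]
opening: 0.175
```

```bash

python3 -m crank '[[1,0,0,0.1,0,0,0],[1,0,0,0,0,0,0]]'
python3 -m crank '[[1,0,0,0.1,0,0,0],[1,0,0,0,0,0,0]]'
python3 - <<'E'
from h import *
c=cam("scene"); s=c["color"][:,:,::-1]; cv2.imwrite(f"pics/p19_scene.png",s)
cv2.imwrite("pics/p19s.png",cv2.resize(s[185:275,225:320],None,fx=8,fy=6,interpolation=cv2.INTER_CUBIC))
E
```

```text
time: 30.9
eef_pos: [0.488, -0.2155, 0.1952]
tcp_rot: [0.999, 0.049, -0.0, -0.0]
contact_force: [-0.3, -0.2, -1.6]
opening: 0.174
time: 31.1
eef_pos: [0.4881, -0.2156, 0.1951]
tcp_rot: [0.999, 0.049, 0.0, 0.0]
contact_force: [-2.2, 0.3, 3.0]
opening: 0.178
```

View pics/p19s.png

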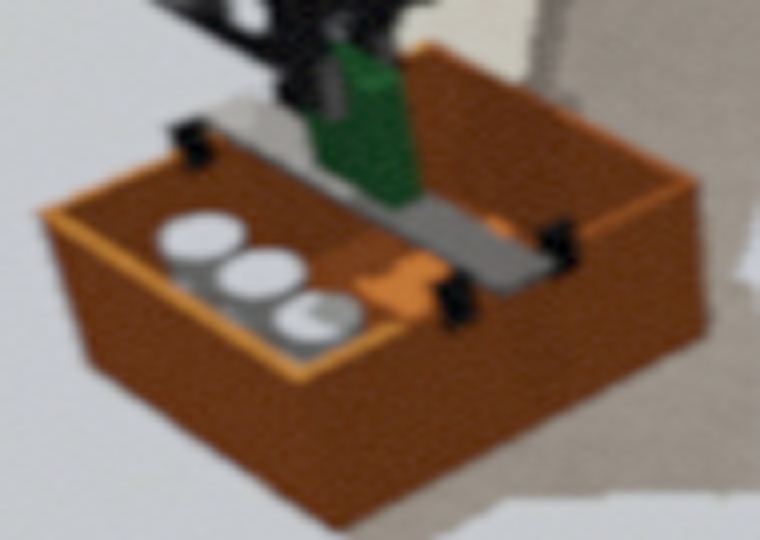

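```bash
sed -i 's/^c={.*/c={(.09,.012):S(557,266),(.09,-.012):S(503,292),(-.09,-.012):S(205,120),(-.09,.012):S(258,95)}/' barfit.py; python3 barfit.py
python3 -c "
import cv2
s=cv2.imread('pics/p19_scene.png')
cv2.imwrite('pics/p19z.png',cv2.resize(s[195:240,240:305],None,fx=12,fy=12,interpolation=cv2.INTER_CUBIC))"
```

```text
[ 0.496  -0.2172  0.0918] 5.259863500940783 [ 0.14  0.48  0.44  0.42 -0.17 -0.84 -0.47 -0.28] tcp [ 0.4881 -0.2156  0.1951]
(0.09, 0.012) [ 0.5827 -0.1962  0.1231]
(0.09, -0.012) [ 0.5846 -0.2209  0.1231]
(-0.09, -0.012) [ 0.4112 -0.2391  0.1231]
(-0.09, 0.012) [ 0.4073 -0.2131  0.1231]
```

View pics/p19z.png

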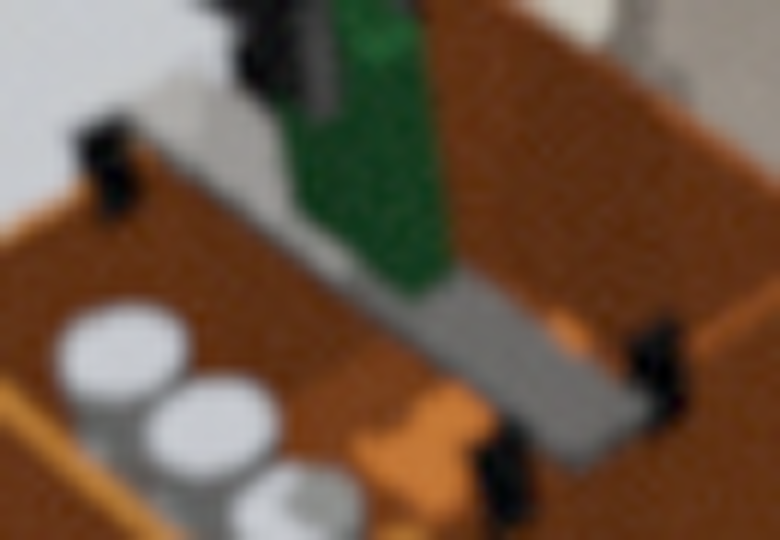

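```bash

python3 -m crank '[[0.5,0,0,0,0,0,0],[0.2,0,0,0,0,0,0],[-0.2,0,0,0,0,0,0],[-0.2,0,0,0,0,0,0],[-0.2,0,0,-0.5,0,0,0]]'
python3 -m crank '[[-0.2,0,0,-1.5,0,0,0],[-0.2,0,0,-3,0,0,0],[-0.2,0,0,-4,0,0,0],[-0.2,0,0,-3,0,0,0],[-0.2,0,0,0,0,0,0]]'
python3 -m crank '[[-0.2,0,-4,0,0,0,0],[-0.2,0,-4.5,0,0,0,0],[-0.2,0,-4.5,0,0,0,0],[-0.2,0,-4.5,0,0,0,0],[-0.2,0,-4.5,0,0,0,0]]'
python3 -m crank '[[-0.2,0,-4.5,0,0,0,0],[-0.2,0,-4,0,0,0,0],[-0.2,0,-3,0,0,0,0],[-0.2,0,0,0,0,0,0]]'
python3 - <<'E'
from h import *
for n in("scene","top"):
    c=cam(n); s=c["color"][:,:,::-1]; cv2.imwrite(f"pics/p20_{n}.png",s)
    for t in("bar","bin","bar_grip"): print(n,t,[(np.round(x["location"],1),round(x["p"],2)) for x in place_of(t,n)[:2]])
s=cv2.imread("pics/p20_scene.png");t=cv2.imread("pics/p20_top.png")
cv2.imwrite("pics/p20s.png",cv2.resize(s[175:275,225:330],None,fx=6,fy=6,interpolation=cv2.INTER_CUBIC))
cv2.imwrite("pics/p20t.png",cv2.resize(t[165:250,345:440],None,fx=8,fy=7,interpolation=cv2.INTER_CUBIC))
E
```

```text
time: 31.7
eef_pos: [0.4876, -0.2153, 0.1986]
tcp_rot: [0.999, 0.049, -0.001, -0.001]
contact_force: [0.3, 0.4, 0.0]
opening: 0.602
time: 32.2
eef_pos: [0.4901, -0.2169, 0.3223]
tcp_rot: [0.999, 0.049, 0.005, 0.004]
contact_force: [0.1, 1.1, 1.0]
opening: 0.605
time: 32.7
eef_pos: [0.4658, 0.005, 0.3146]
tcp_rot: [0.999, 0.049, 0.0, 0.0]
contact_force: [0.1, 0.0, 0.5]
opening: 0.6
time: 33.1
eef_pos: [0.4543, 0.1207, 0.3146]
tcp_rot: [0.999, 0.052, 0.0, -0.0]
contact_force: [0.3, -0.6, 0.1]
opening: 0.6
scene bar [(array([269.4, 218.5]), 0.76)]
scene bin [(array([274.2, 242.4]), 0.59)]
scene bar_grip [(array([266.4, 202. ]), 0.65), (array([409.7, 189.8]), 0.64)]
top bar [(array([389.4, 205.6]), 0.91)]
top bin [(array([385.6, 210. ]), 0.7)]
top bar_grip [(array([395.3, 196.8]), 0.64)]
```

View pics/p20s.png

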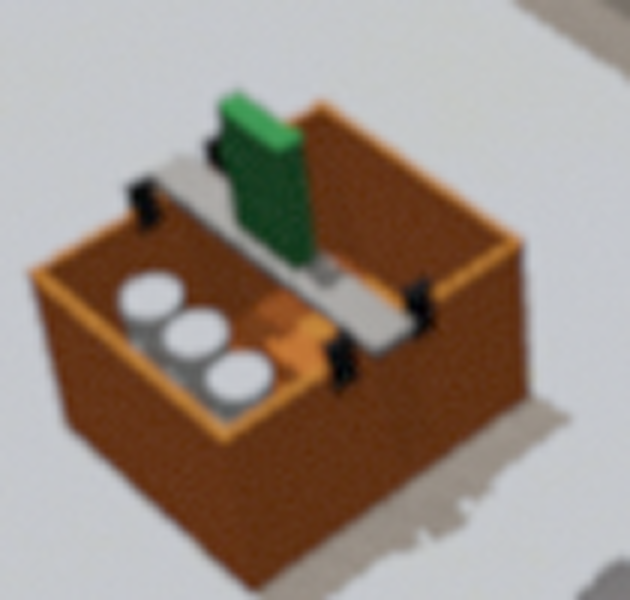

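View pics/p20t.png

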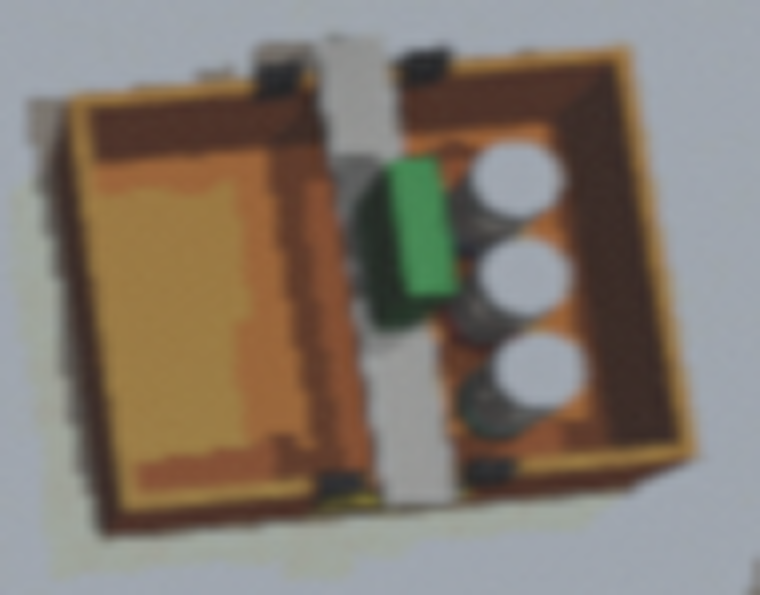

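View pics/p20_top.png

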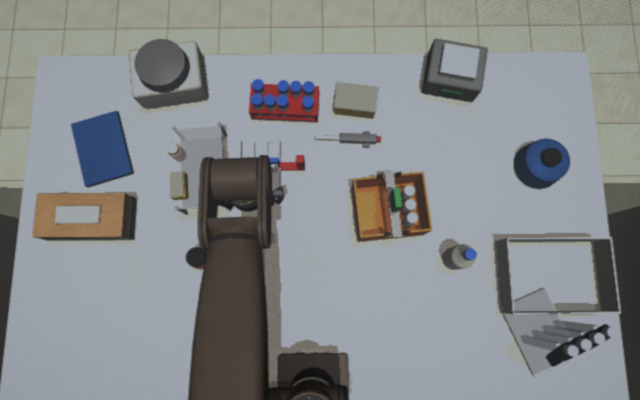

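View pics/p20_scene.png

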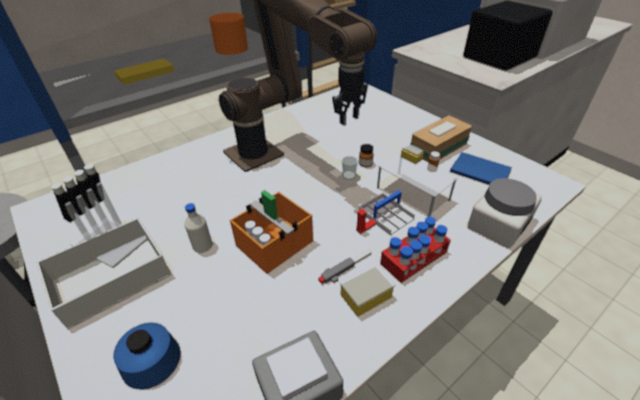

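```bash
python3 - <<'E'
from h import *
ct=cam("top")
T=lambda X,Y:np.array([(X+.5)/8-.5+345,(Y+.5)/7-.5+165])
a=onz(ct,T(352,39),.123);b=onz(ct,T(423,503),.123)
m=(a+b)/2; print(a,b,m,np.linalg.norm(a-b),np.degrees(np.arctan2((a-b)[1],(a-b)[0])))
for c0 in((.489,-.2134),(.4883,-.2119),(.4895,-.2145)): print(Rz(np.radians(5.7)).T[:2,:2]@(m[:2]-c0))
E
```

```text
[ 0.57880101 -0.20512231  0.123     ] [ 0.40090199 -0.22242957  0.123     ] [ 0.4898515  -0.21377594  0.123     ] 0.17873891591929844 5.556647258120914
[ 0.00080995 -0.00045865]
[ 0.00135751 -0.00202076]
[0.00042167 0.00068557]
```

```bash
python3 -m crank '[[-0.2,0,0,0,0,0,0],[-0.2,0,0,0,0,0,0],[-0.2,0,0,0,0,0,0]]'; python3 -c "
from plant import *
print(sign_off())"
```

```text
time: 33.85
eef_pos: [0.4552, 0.1177, 0.3143]
tcp_rot: [0.999, 0.049, -0.0, 0.0]
contact_force: [-0.6, -0.2, -0.2]
opening: 0.603
the job is handed in; nothing more can be done
None
```

The job is done and handed in at about 34 s of the 72 s allowed; the hand-in gave no verdict, so the checks below are my own.

- **Tray drawn out:** I pulled it about 155 mm by the red post, clear of the riser's deck, and let go of it with all three tubes still in it.
- **Tubes tipped:** I lifted the tray by the blue bridge, held its spout low over the bin (about 0.16 m) and tipped it 38°. All three tubes slid in and now stand upright along the bin's -y wall, below the rim. Nothing in the pictures or forces suggested the fingers touched a tube.
- **Tray set down:** it is back flat at its drawn-out place, and I felt it contact the bench at the height it was lifted from.
- **Bar laid:** it sits in both saddles with the green grip upward, and I felt it touch the rim at the expected height.

**Last checks:**
- **Bar, top camera:** it is within about 2 mm of centre both along and across, and within about 0.2° of the bin's axis.
- **Bar, scene camera:** this put it 3–4 mm off along its length. That camera's heights also measured about 4 mm low on the bin, so I trusted the top view. Both are inside the 12 mm limit.
- **Bystanders:** the pipette, wash bottle, beaker and jar look unmoved in the final pictures, though the arm partly hides the beaker and jar in the top view. I did not measure their positions.
- **Robot:** it stood clear of everything with no contact force at hand-in.

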